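# Load the wide control board into the machine's rack and lever it home

### The arm

A 7-joint arm with a two-finger parallel gripper is mounted at the origin on the work surface. World frame = base frame: x ahead of the robot, y to its left, z up, the work surface at z = 0. Lengths are in m, angles in rad, forces in N, time in s.
With the tool pointing down it reaches from about 0.35 to 0.9 m from the base axis. Payload 7.2 kg.
Tool frame: the origin (TCP) lies midway between the tips of the shut fingers; the grasp point (between the pads) lies 19 mm behind it; z points along the fingers, y is the line along which they close (so a half turn about z gives the same grasp; the last joint's range is limited). The gripper opens to 85 mm and grips with 20 to 120 N. Pads are 22 mm wide; open, the fingers measure 114 mm over their backs; the gripper's body (76 mm by 85 mm) begins 54 mm behind the grasp point. The pads swing forward as they close: fully open they stand 13 mm farther back than shut.
Start: joints at [-1.208, 0.411, -0.013, 1.596, 0.006, 1.134, -0.082], TCP at [0.261, 0.568, 0.231] pointing down, gripper open.
Joint ranges: [-2.95, 2.95], [-0.29, 1.99], [-1.47, 1.44], [0.14, 2.54], [-1.03, 4.17], [0.13, 1.85], [-2.86, 2.86]. Speed limits (rad/s): [2.39, 2.39, 3.01, 3.01, 3.14, 3.14, 3.14].

### API

Orientations are given as a unit quaternion [x, y, z, w].
In Python, from rig import monitor, cams, ticket gives the robot as it stands.
- The arm moves only by the tool servo_tool, never from a script. Its argument "deltas" is a list of rows, each an object of numbers: "dx", "dy", "dz": the shift along the tool's x, y, z in cm; "rx", "ry", "rz": the turn, a rotation vector about the tool's x, y, z in rad; "fingers": the gripper command: -1 is shut, 1 is fully open, values between are in proportion. In form: [{"dx": .., "dy": .., "dz": .., "rx": .., "ry": .., "rz": .., "fingers": ..}, ...]. A call has exactly 5 rows; each row shifts and turns the commanded pose from where the row before left it, along the tool's axes as they then stand; what a row does not reach is not made up. A row lasts 1/12 s, in which the tool goes at most 41.7 mm and 7.16 degrees, less where a joint would pass 70% of its speed; a pose out of reach is approached as far as the arm can. A call is refused whole if a number of a shift passes 4.17 or a number of a turn 0.125, either way. A call with a gripper value outside its range is refused whole. The fingers move at their own pace and stop on an object; the grip force is fixed at half the most. Time passes only in rows, so rows that do not move let the fingers close, or fill a call up. It gives the time, the measured TCP pose, the force, the opening and the grip force at its end, in the units of the state.
- monitor.get_obs(): the state, without advancing time (a new reading comes with each control period).
- cams.snapshot(name): name is "scene" or "top"; returns a dict with "color" (480x640x3 uint8, blue, green, red), "fx", "fy", "cx", "cy" (pixels), "rvec" (rotation vector, rad) and "tvec" (3), from world to camera coordinates, as OpenCV has them. Camera axes: x right, y down, z forward; pixel columns grow to the right and rows downward; lengths in m; the calibration is good to about 2 mm. A picture is of the moment at which its call begins. There is no depth.
- ticket.finish_job(): hands the job in; it is judged then, once.
The state is a dict: "time": time; "joint_pos": joint angles; "dq": joint speeds; "joint_torque": joint torques, N m; "tcp_pos": TCP position; "tcp_rot": TCP orientation; "ft_force": force on the tool from outside, world axes, zero at the start; "moment": the same for the moment, N m; "opening": opening from 0.0 (shut) to 1.0 (fully open); "finger_force": force on a finger pad.
Only numpy, scipy, OpenCV 4.12 (cv2) and the standard library are available. Lean on these libraries where they do the work, as an engineer would, in place of code of your own. Each camera call takes 0.05 s, during which the arm holds its last target. There are 200 camera calls.

### The job

Slide the wide control board, contact tongue first, into the two card guides of the rack on the bench until it meets the sprung catches, swinging the two locking levers out of its way first if they block the mouth. Then swing both levers shut so that they drive the board past the catches until it clicks fully home; stop pushing once they are shut, so as not to crush the connector, and let go. Leave the narrow board and the other things on the bench where they are.

Things in the scene. Friction and masses are not known exactly. Their poses are not given: they have to be found in the camera images.
- rack: Board rack, fixed: grey base 315 x 200 x 12 mm with two white card guides. Origin on the bench, midway between the guides, where the FRONT edge of the board lies when home; x = sliding-in direction (roughly away from the robot), y left, z up; all sizes below are in this frame. Behind the guides a black end stop (x = 134, 55 mm high) and a power pack (to x = 221, 52 mm high).
- guide_mouth (a point): Point on the rack at x = 0, y = 0, z = 30 mm: mouth of the guides, at the level of their slippery ledges (50 to 71.5 mm either side of the middle, from x = -90 to +145). For x < 0 they are open on top, so a board can be laid there between the open levers and slid in. For x > 0 fences 143 mm apart and lips 39 to 45 mm high over the board's edges hold it; the mouth flares out and up.
- catches (a point): Point on the rack midway between two sprung steel roller catches (x = 118.5, y = +-31, z = 33 mm), which drop in behind the barbs of the board's tongue. The sliding board meets them 12 mm short of home; going past takes about 20 N in all, with the peak 6 mm short of home, after which they draw it home.
- wide_board_sink (a point): The board to load, lying flat left or right of the rack: aluminium plate 110 (x) x 140 (y) x 6 mm, green circuit, 0.3 to 0.5 kg, with a finned heat sink 34 (x) x 60 (y) x 44 mm. Point: centre of the sink, 28 mm above the plate's underside, 65 mm ahead of the front edge. x points to the leading side: a barbed tongue 60 wide, brass contacts, reaching 68 mm ahead. Home: x = 65, y = 0, z = 58 mm in the rack's frame.
- narrow_board_sink (a point): The wrong board, to be left alone: same look, length and heat sink, but only 104 mm wide. Point: centre of its heat sink, 28 mm above the bench.
- lever_left (a joint): Left (+y) lever, on an upright pivot at rack x = -5, y = +85 mm. Rad: 0 = shut (arm across the board's front, pointing to the middle), pi/2 = pointing along -x, 1.95 = stop, right out. Arm 10 mm thick, 31 to 45 mm above the bench, ending in a post 65 mm from the pivot. Stays where left (1 N). Clear of the board's way above 1.55; below 0.75 it drives the board home, with 3 to 8 N at the post.
- lever_right (a joint): The mirror image at the right (-y) side: pivot at rack x = -5, y = -85 mm; same values, sizes and forces. With the board home, a shut lever bears on it: leaning on its post with over 30 N would crush the connector.
- post_left (a point): Middle of the left lever's post (16 mm diameter, 40 mm high, from 45 to 85 mm above the bench; this point is 65 mm above the bench).
- post_right (a point): Middle of the right lever's post, the same.
- glue_bottle: White glue bottle, 58 mm diameter, 170 mm high, standing left of the rack; origin at the middle of its foot. Bystander.
- screw_jar: Glass jar, 64 mm diameter, 85 mm high, standing right of the rack; origin at the middle of its foot. Bystander.
- tape_measure: Black tape measure 68 x 36 x 62 mm, standing at the right; origin at the middle of its underside. Bystander.
- screwdriver: Screwdriver 190 mm long lying at the far left; origin on the underside near its middle. Bystander.
- drawer_runner: Steel drawer runner 200 x 44 x 16 mm lying at the far right; origin at the middle of its underside. Bystander.
- offcut: Plywood offcut 130 x 65 x 19 mm lying at the left; origin at the middle of its underside. Bystander.
Not all that is in view belongs to the job. What is shaped like the part that bears wide_board_sink but blue or orange is not meant.

How it is judged:
By the outcome, as a careful person would: the job done as asked, in the order asked, and still so for the second after the job is handed in, with the robot touching nothing.
It also fails if it takes over 72 s, if anything falls off the work surface, if the arm or the gripper's body presses on something with over 40 N, if the wrist force passes 120 N, or if a joint passes its speed limit or range.

## Working session

There is one attempt and no reset: what is moved stays moved. The work goes in short steps, Python scripts to look and compute and a tool call to move; the robot and the scene stay as the last step left them, time stands still between calls to the robot, and variables do not carry over. Pictures are saved under pics/ and viewed, at most 10 in all, crops included, and the job is handed in when it is done.

Besides the shell and the picture viewer there is one more tool, called after ">>>" by a JSON object that holds its "fn" and its "kwargs", one argument or row to a line. servo_tool: Moves the arm, as the interface text tells. Its arguments: {"type":"object","properties":{"deltas":{"type":"array","items":{"type":"object","properties":{"dx":{"type":"number"},"dy":{"type":"number"},"dz":{"type":"number"},"rx":{"type":"number"},"ry":{"type":"number"},"rz":{"type":"number"},"fingers":{"type":"number"}}}}},"required":["deltas"]}

```bash
mkdir -p pics; python3 - <<'E'
from rig import monitor,cams
import cv2,numpy as np
for n in("scene","top"):
    s=cams.snapshot(n);cv2.imwrite(f"pics/{n}0.png",s["color"])
    R=cv2.Rodrigues(np.array(s["rvec"]))[0];print(n,s["fx"],s["fy"],s["cx"],s["cy"],-R.T@np.array(s["tvec"]).ravel(),R.round(3).tolist())
o=monitor.get_obs();print(o)
E
```

```text
scene 476.8052360295188 476.8052360295188 327.30990942260314 236.2191664389506 [1.200307   0.54479735 1.18506318] [[-0.655, 0.755, 0.007], [0.592, 0.519, -0.617], [-0.469, -0.4, -0.787]]
top 555.7563645215907 555.7563645215907 314.1491467844302 245.43310892110685 [ 0.28705056 -0.01210568  1.62426528] [[0.016, -1.0, 0.001], [-0.988, -0.016, -0.157], [0.157, 0.002, -0.988]]
{'time': 0.1, 'joint_pos': array([-1.208183  ,  0.41181175, -0.01276829,  1.59696298,  0.00559769,
        1.13430197, -0.08218536]), 'dq': array([-0.00062732, -0.00241237, -0.00061921, -0.00407639,  0.00134497,
       -0.00029864,  0.00062065]), 'joint_torque': array([ 1.92506559e-03, -6.01827335e+01,  6.83902614e-01, -3.00092196e+01,
        1.40022486e-02,  6.56995049e-03,  9.31808657e-07]), 'tcp_pos': array([0.26082209, 0.56748108, 0.23054087]), 'tcp_rot': array([ 2.13700954e-01,  9.76898857e-01, -7.14866352e-04, -1.16572195e-04]), 'ft_force': array([-0.05157701,  0.33175268,  0.34447299]), 'moment': array([-0.04873279, -0.00884074, -0.02691885]), 'finger_force': 0.0, 'opening': 1.0007924803356427}
```

View pics/scene0.png

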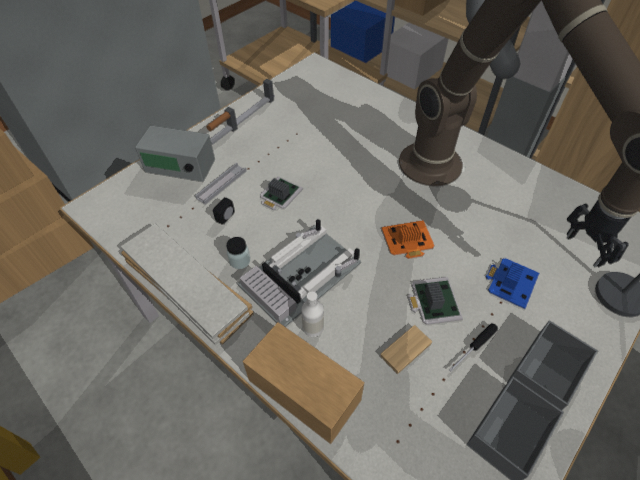

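View pics/top0.png

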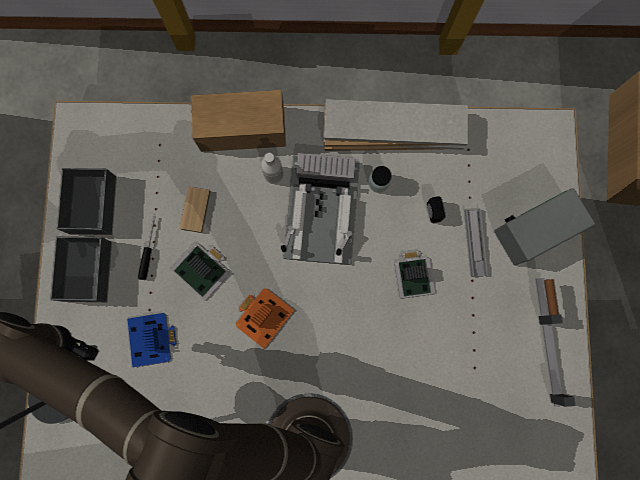

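Two green boards are candidates: the left one at top (202,270) and the right one at (414,278). The left looks larger, about 140 mm against 104 mm. I'll confirm this in an enlarged crop.

```bash
cat > h.py <<'E'
import cv2,numpy as np
from rig import monitor,cams
def ray(s,uv):
    K=np.array([[s["fx"],0,s["cx"]],[0,s["fy"],s["cy"]],[0,0,1]]);R=cv2.Rodrigues(np.array(s["rvec"]))[0]
    return -R.T@np.array(s["tvec"]).ravel(),R.T@np.linalg.inv(K)@np.array([uv[0],uv[1],1.])
def onz(s,uv,z):
    c,d=ray(s,uv);return (c+d*(z-c[2])/d[2])[:2]
def proj(s,P):
    K=np.array([[s["fx"],0,s["cx"]],[0,s["fy"],s["cy"]],[0,0,1]])
    return cv2.projectPoints(np.array(P,float).reshape(-1,3),np.array(s["rvec"]),np.array(s["tvec"]),K,None)[0][:,0]
def cross(s1,a,s2,b):
    c,d=ray(s1,a);e,f=ray(s2,b);t=np.linalg.lstsq(np.c_[d,-f],e-c,rcond=None)[0]
    p,q=c+d*t[0],e+f*t[1];return (p+q)/2,np.linalg.norm(p-q)
E
python3 - <<'E'
from h import *
s=cams.snapshot("top");im=s["color"]
cv2.imwrite("pics/c1.png",cv2.resize(im[145:310,165:445],None,fx=2.85,fy=2.85,interpolation=cv2.INTER_CUBIC))
q=cams.snapshot("scene");cv2.imwrite("pics/c2.png",cv2.resize(q["color"][170:350,230:480],None,fx=3.2,fy=3.2,interpolation=cv2.INTER_CUBIC))
hsv=cv2.cvtColor(im,cv2.COLOR_BGR2HSV)
m=cv2.inRange(hsv,(50,60,20),(85,255,160))
m=cv2.morphologyEx(m,cv2.MORPH_CLOSE,np.ones((9,9)))
for c in cv2.findContours(m,0,2)[0]:
    if cv2.contourArea(c)>300:
        r=cv2.minAreaRect(c);print(r);print([onz(s,p,.007).round(3) for p in cv2.boxPoints(r)])
E
```

```text
((414.1733703613281, 277.1271667480469), (33.908756256103516, 26.001781463623047), 81.25383758544922)
[array([ 0.497, -0.258]), array([ 0.51 , -0.334]), array([ 0.412, -0.347]), array([ 0.399, -0.273])]
((199.39622497558594, 270.61322021484375), (37.902008056640625, 33.66337203979492), 42.51044845581055)
[array([0.464, 0.399]), array([0.538, 0.336]), array([0.464, 0.251]), array([0.39 , 0.314])]
```

View pics/c1.png

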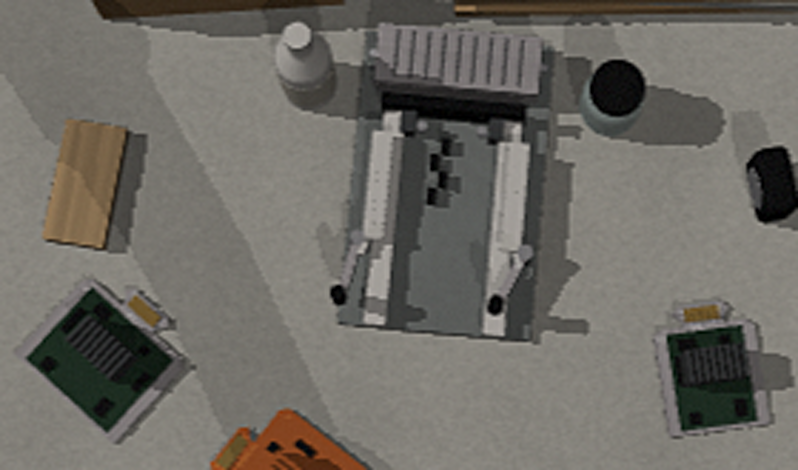

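View pics/c2.png

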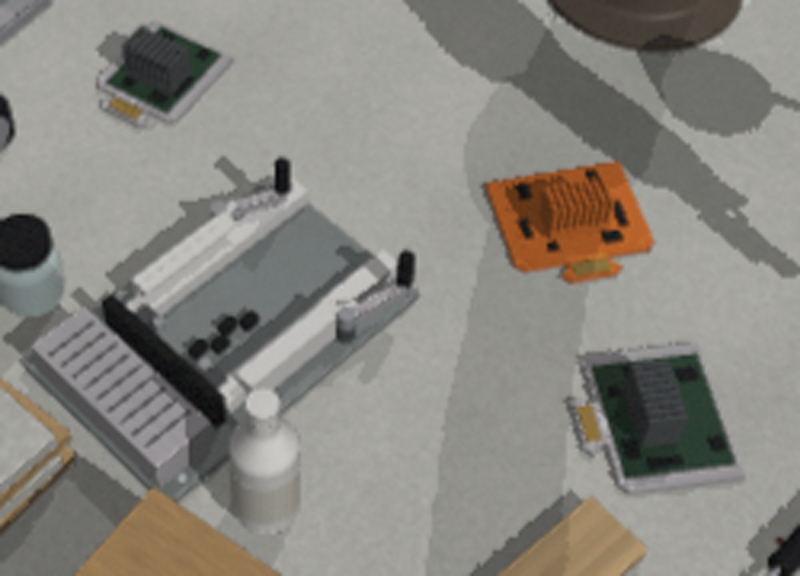

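The crops show that the left board is the wide one. Its plate corners in c1 are (15,352), (92,278), (193,362) and (118,442), and its tongue faces up-right at (148,308). The left lever is already well out, with its post at c1 (338,293). The right lever points inward, with its post at (496,302), so it blocks the mouth. Next I'll turn these into positions.

```bash
python3 - <<'E'
from h import *
t=cams.snapshot("top");q=cams.snapshot("scene")
T=lambda u,v:(165+u/2.85-.35,145+v/2.85-.35)
S=lambda u,v:(230+u/3.2-.35,170+v/3.2-.35)
c=np.array([onz(t,T(*p),.006) for p in[(15,352),(92,278),(193,362),(118,442)]])
print("board",c.round(3).tolist(),np.linalg.norm(c-np.roll(c,-1,0),axis=1).round(3),c.mean(0))
for p,z in(((338,324),.012),((538,342),.012),((551,45),.012)):print("base",onz(t,T(*p),z).round(4))
for n,a,b in(("postL",(337,290),(406,254)),("postR",(496,300),(282,162))):print(n,cross(t,T(*a),q,S(*b)),onz(t,T(*a),.085))
# end stop: black blob, posts blobs, sink blob in top
hsv=cv2.cvtColor(t["color"],cv2.COLOR_BGR2HSV)
m=(hsv[...,2]<45).astype(np.uint8)
n,l,st,ce=cv2.connectedComponentsWithStats(m[145:310,165:445])
for i in range(1,n):
    if st[i,4]>8:print(st[i].tolist(),(ce[i]+[165,145]).round(1).tolist())
# guides: white mask long contours
w=((hsv[...,2]>190)&(hsv[...,1]<25)).astype(np.uint8)
n,l,st,ce=cv2.connectedComponentsWithStats(w[145:310,270:375])
for i in range(1,n):
    if st[i,4]>60:
        r=cv2.minAreaRect(np.argwhere(l==i)[:,::-1].astype(np.float32));b=cv2.boxPoints(r)+[270,145]
        print("white",st[i].tolist(),b.round(1).tolist(),[onz(t,p,.045).round(3).tolist() for p in b])
E
```

```text
board [[0.47, 0.412], [0.548, 0.336], [0.462, 0.228], [0.379, 0.302]] [0.109 0.138 0.111 0.142] [0.46468865 0.31958994]
base [0.5031 0.0803]
base [ 0.4877 -0.1252]
base [ 0.8038 -0.1374]
postL (array([0.52596341, 0.07910527, 0.08641473]), np.float64(0.0030412553742636766)) [0.52699685 0.07790189]
postR (array([ 0.51837614, -0.07694959,  0.08523834]), np.float64(0.003889062872511963)) [ 0.51952664 -0.07857056]
[33, 0, 15, 6, 55] [203.8, 147.8]
[92, 0, 19, 3, 45] [265.6, 145.8]
[161, 0, 24, 1, 24] [337.5, 145.0]
[160, 4, 10, 2, 17] [328.9, 149.5]
[207, 21, 19, 20, 300] [381.2, 175.6]
[132, 29, 53, 15, 516] [323.3, 181.2]
[141, 40, 5, 8, 14] [307.4, 189.8]
[42, 46, 3, 14, 14] [208.1, 197.5]
[154, 48, 5, 7, 23] [321.0, 195.6]
[171, 48, 5, 3, 11] [337.7, 193.7]
[262, 52, 18, 26, 320] [436.4, 209.2]
[151, 54, 6, 13, 41] [318.6, 204.6]
[38, 61, 4, 17, 17] [204.8, 214.0]
[150, 66, 4, 6, 19] [316.1, 213.4]
[10, 101, 50, 50, 1035] [200.4, 270.2]
[116, 100, 6, 7, 29] [283.4, 248.0]
[171, 104, 5, 6, 24] [338.3, 251.6]
[234, 114, 31, 37, 725] [414.1, 277.4]
[94, 155, 4, 4, 10] [260.6, 301.4]
[104, 154, 7, 6, 18] [271.6, 301.7]
```

```bash
python3 - <<'E'
from h import *
t=cams.snapshot("top");hsv=cv2.cvtColor(t["color"],cv2.COLOR_BGR2HSV);g=cv2.cvtColor(t["color"],cv2.COLOR_BGR2GRAY)
for v in range(188,262,6):print(v,g[v,284:360].tolist())
E
```

```text
188 [126, 131, 130, 129, 131, 126, 103, 90, 92, 87, 80, 79, 82, 78, 81, 125, 159, 143, 159, 164, 153, 98, 38, 49, 48, 49, 48, 85, 124, 123, 104, 56, 60, 61, 62, 59, 75, 104, 101, 101, 101, 103, 102, 103, 104, 95, 60, 51, 48, 37, 43, 37, 31, 50, 49, 48, 47, 61, 95, 114, 112, 115, 118, 103, 37, 32, 62, 58, 56, 59, 59, 57, 58, 71, 87, 82]
194 [127, 127, 127, 127, 120, 108, 104, 92, 89, 78, 83, 127, 166, 161, 157, 157, 159, 162, 143, 98, 104, 100, 72, 58, 61, 63, 63, 61, 59, 76, 99, 97, 96, 84, 56, 42, 15, 4, 13, 40, 76, 100, 94, 94, 94, 93, 91, 93, 92, 94, 96, 86, 36, 7, 8, 28, 59, 72, 83, 79, 103, 143, 145, 122, 41, 55, 57, 58, 58, 74, 97, 96, 87, 71, 90, 83]
200 [129, 132, 133, 129, 120, 93, 93, 89, 79, 77, 102, 151, 162, 159, 157, 158, 162, 145, 97, 102, 109, 94, 52, 59, 61, 59, 62, 59, 60, 58, 66, 75, 21, 5, 13, 41, 81, 105, 102, 101, 95, 99, 93, 95, 91, 93, 93, 94, 92, 91, 91, 91, 92, 86, 72, 114, 169, 155, 136, 148, 159, 157, 157, 158, 159, 157, 117, 51, 60, 61, 60, 60, 69, 87, 81, 103]
206 [127, 126, 132, 117, 87, 92, 91, 78, 77, 82, 128, 164, 161, 158, 160, 160, 158, 133, 100, 1
[... 2511 characters left out ...]
1, 60, 57, 57, 59, 72, 92, 86, 90, 89, 87, 89, 85]
254 [89, 92, 92, 92, 91, 89, 91, 84, 108, 136, 102, 103, 103, 102, 102, 104, 83, 54, 58, 60, 59, 61, 59, 60, 60, 61, 59, 58, 58, 57, 72, 96, 91, 92, 90, 91, 90, 93, 91, 88, 90, 90, 89, 89, 91, 91, 90, 90, 85, 76, 109, 136, 70, 10, 0, 0, 47, 95, 83, 55, 59, 58, 58, 59, 59, 57, 57, 67, 82, 89, 86, 89, 85, 105, 136, 137]
260 [134, 134, 134, 135, 136, 142, 145, 145, 142, 140, 143, 143, 136, 97, 69, 67, 58, 54, 47, 48, 54, 47, 45, 59, 71, 85, 90, 94, 90, 93, 94, 94, 96, 94, 92, 93, 92, 91, 91, 91, 92, 92, 92, 92, 92, 91, 93, 91, 89, 91, 125, 168, 161, 160, 160, 159, 165, 146, 66, 53, 56, 58, 59, 56, 70, 95, 84, 76, 89, 86, 86, 84, 86, 85, 85, 86]
```

```bash
python3 - <<'E'
from h import *
t=cams.snapshot("top")
print("inner")
for u,v in((301.4,242),(300.4,248),(336.1,236),(335.2,248),(334.1,260)):print(onz(t,(u,v),.030).round(4))
A=[]
for v,a,b in((200,294.3,350.2),(206,293.6,349.6),(212,293.05,349.2),(218,292.5,348.6),(224,291.9,348.2)):
    p,q=onz(t,(a,v),.045),onz(t,(b,v),.045);A.append([p,q]);print(p.round(4),q.round(4),((p+q)/2).round(4),np.linalg.norm(p-q).round(4))
A=np.array(A)
for k in(0,1):
    f=np.polyfit(A[:,k,0],A[:,k,1],1);print(np.degrees(np.arctan(f[0])))
print(onz(t,(285,248-2.5),.085),onz(t,(338.3,249.5),.085))
E
```

```text
inner
[0.5494 0.0276]
[0.5317 0.0302]
[ 0.5687 -0.0731]
[ 0.5333 -0.0708]
[ 0.4981 -0.0679]
[0.6706 0.0504] [ 0.6732 -0.1126] [ 0.6719 -0.0311] 0.163
[0.6527 0.052 ] [ 0.6553 -0.1109] [ 0.654  -0.0295] 0.163
[0.6348 0.0532] [ 0.6374 -0.1099] [ 0.6361 -0.0283] 0.1631
[0.617  0.0544] [ 0.6196 -0.1082] [ 0.6183 -0.0269] 0.1627
[0.5993 0.0558] [ 0.6019 -0.1072] [ 0.6006 -0.0257] 0.163
-4.258110730655339
-4.323030956459842
[0.5296566  0.07206492] [ 0.52067982 -0.07748169]
```

```bash
cat >> h.py <<'E'
O=np.array([.589,-.0248]);YAW=-.0749
def rk(x,y):
    c,s=np.cos(YAW),np.sin(YAW);return O+[c*x-s*y,s*x+c*y]
def unrk(p):
    c,s=np.cos(YAW),np.sin(YAW);d=np.array(p[:2])-O;return np.array([c*d[0]+s*d[1],-s*d[0]+c*d[1]])
def pose():
    o=monitor.get_obs();q=o["tcp_rot"];R=__import__("scipy.spatial.transform",fromlist=["Rotation"]).Rotation.from_quat(q).as_matrix()
    return o,np.arctan2(R[1,1],R[0,1]),R
def plan(wp,start=None):
    """wp: list of (x,y,z,theta_deg,rows)"""
    o,th,R=pose();p=o["tcp_pos"]
    print("now",p.round(4),"th",np.degrees(th).round(2),"rack",unrk(p).round(4),"tilt",R[2].round(4),"j",o["joint_pos"].round(2),"F",o["ft_force"].round(1),"t",round(o["time"],2))
    for x,y,z,t,n in wp:
        D=(np.array([x,y,z])-p)/n;dt=(np.radians(t)-th)/n
        print("->",x,y,z,t)
        for k in range(n):
            print({"dx":round(100*(-np.sin(th)*D[0]+np.cos(th)*D[1]),2),"dy":round(100*(np.cos(th)*D[0]+np.sin(th)*D[1]),2),"dz":round(-100*D[2],2),"rz":round(-dt,3)})
            th+=dt
        p=np.array([x,y,z])
E
python3 - <<'E'
from h import *
a=rk(-.067,-.018);print(a,rk(-.067,-.080))
plan([(.39,.27,.16,75,10),(*a,.13,85.7,10)])
E
```

```text
[ 0.52084091 -0.03773592] [ 0.51620145 -0.0995621 ]
now [0.261  0.5678 0.2312] th 65.32 rack [-0.3715  0.5664] tilt [-0.e+00 -2.e-04 -1.e+00] j [-1.21  0.41 -0.01  1.6   0.01  1.13 -0.08] F [ 0.2  0.  -0.7] t 0.4
-> 0.39 0.27 0.16 75
{'dx': np.float64(-2.42), 'dy': np.float64(-2.17), 'dz': np.float64(0.71), 'rz': np.float64(-0.017)}
{'dx': np.float64(-2.38), 'dy': np.float64(-2.21), 'dz': np.float64(0.71), 'rz': np.float64(-0.017)}
{'dx': np.float64(-2.34), 'dy': np.float64(-2.25), 'dz': np.float64(0.71), 'rz': np.float64(-0.017)}
{'dx': np.float64(-2.3), 'dy': np.float64(-2.29), 'dz': np.float64(0.71), 'rz': np.float64(-0.017)}
{'dx': np.float64(-2.26), 'dy': np.float64(-2.33), 'dz': np.float64(0.71), 'rz': np.float64(-0.017)}
{'dx': np.float64(-2.22), 'dy': np.float64(-2.36), 'dz': np.float64(0.71), 'rz': np.float64(-0.017)}
{'dx': np.float64(-2.18), 'dy': np.float64(-2.4), 'dz': np.float64(0.71), 'rz': np.float64(-0.017)}
{'dx': np.float64(-2.14), 'dy': np.float64(-2.44), 'dz': np.float64(0.71), 'rz': np.float64(-0.017)}
{'dx': np.float64(-2.1), 'dy': np.float64(-2.47), 'dz': np.f
[... 492 characters left out ...]
}
{'dx': np.float64(-1.91), 'dy': np.float64(-2.75), 'dz': np.float64(0.3), 'rz': np.float64(-0.019)}
{'dx': np.float64(-1.86), 'dy': np.float64(-2.78), 'dz': np.float64(0.3), 'rz': np.float64(-0.019)}
{'dx': np.float64(-1.81), 'dy': np.float64(-2.81), 'dz': np.float64(0.3), 'rz': np.float64(-0.019)}
{'dx': np.float64(-1.75), 'dy': np.float64(-2.85), 'dz': np.float64(0.3), 'rz': np.float64(-0.019)}
{'dx': np.float64(-1.7), 'dy': np.float64(-2.88), 'dz': np.float64(0.3), 'rz': np.float64(-0.019)}
{'dx': np.float64(-1.65), 'dy': np.float64(-2.91), 'dz': np.float64(0.3), 'rz': np.float64(-0.019)}
{'dx': np.float64(-1.59), 'dy': np.float64(-2.94), 'dz': np.float64(0.3), 'rz': np.float64(-0.019)}
```

>>> {"fn": "servo_tool", "kwargs": {
  "deltas": [
    {"dx":-2.4,"dy":-2.2,"dz":0.7,"rz":-0.017,"fingers":-1},
    {"dx":-2.4,"dy":-2.2,"dz":0.7,"rz":-0.017,"fingers":-1},
    {"dx":-2.3,"dy":-2.3,"dz":0.7,"rz":-0.017,"fingers":-1},
    {"dx":-2.3,"dy":-2.3,"dz":0.7,"rz":-0.017,"fingers":-1},
    {"dx":-2.3,"dy":-2.3,"dz":0.7,"rz":-0.017,"fingers":-1}
  ]
}}

```text
$.deltas[0]: bad value
```

>>> {"fn": "servo_tool", "kwargs": {
  "deltas": [
    {"dx":-2.2,"dy":-2.4,"dz":0.7,"rz":-0.017,"fingers":-1},
    {"dx":-2.2,"dy":-2.4,"dz":0.7,"rz":-0.017,"fingers":-1},
    {"dx":-2.1,"dy":-2.4,"dz":0.7,"rz":-0.017,"fingers":-1},
    {"dx":-2.1,"dy":-2.5,"dz":0.7,"rz":-0.017,"fingers":-1},
    {"dx":-2.1,"dy":-2.5,"dz":0.7,"rz":-0.017,"fingers":-1}
  ]
}}

```text
$.deltas[0]: bad value
```

>>> {"fn": "servo_tool", "kwargs": {
  "deltas": [
    {"dx":-2.1,"dy":-2.6,"dz":0.3,"rz":-0.019,"fingers":-1},
    {"dx":-2.0,"dy":-2.7,"dz":0.3,"rz":-0.019,"fingers":-1},
    {"dx":-2.0,"dy":-2.7,"dz":0.3,"rz":-0.019,"fingers":-1},
    {"dx":-1.9,"dy":-2.8,"dz":0.3,"rz":-0.019,"fingers":-1},
    {"dx":-1.9,"dy":-2.8,"dz":0.3,"rz":-0.019,"fingers":-1}
  ]
}}

```text
$.deltas[0]: bad value
```

>>> {"fn": "servo_tool", "kwargs": {
  "deltas": [
    {"dx":-1.8,"dy":-2.8,"dz":0.3,"rz":-0.019,"fingers":-1},
    {"dx":-1.8,"dy":-2.9,"dz":0.3,"rz":-0.019,"fingers":-1},
    {"dx":-1.7,"dy":-2.9,"dz":0.3,"rz":-0.019,"fingers":-1},
    {"dx":-1.6,"dy":-2.9,"dz":0.3,"rz":-0.019,"fingers":-1},
    {"dx":-1.6,"dy":-2.9,"dz":0.3,"rz":-0.019,"fingers":-1}
  ]
}}

```text
$.deltas[0]: bad value
```

```bash
python3 - <<'E'
from h import *
a=rk(-.067,-.018);b=rk(-.067,-.080)
plan([(*a,.058,85.7,3),(*b,.058,85.7,5)])
E
```

```text
now [0.261  0.5678 0.2312] th 65.32 rack [-0.3715  0.5664] tilt [-0.e+00 -2.e-04 -1.e+00] j [-1.21  0.41 -0.01  1.6   0.01  1.13 -0.08] F [ 0.2  0.  -0.7] t 0.4
-> 0.5208409077072064 -0.03773592431264354 0.058 85.7
{'dx': np.float64(-16.3), 'dy': np.float64(-14.72), 'dz': np.float64(5.77), 'rz': np.float64(-0.119)}
{'dx': np.float64(-14.44), 'dy': np.float64(-16.55), 'dz': np.float64(5.77), 'rz': np.float64(-0.119)}
{'dx': np.float64(-12.38), 'dy': np.float64(-18.14), 'dz': np.float64(5.77), 'rz': np.float64(-0.119)}
-> 0.5162014484501866 -0.09956209529065618 0.058 85.7
{'dx': np.float64(-0.0), 'dy': np.float64(-1.24), 'dz': np.float64(-0.0), 'rz': np.float64(0.0)}
{'dx': np.float64(-0.0), 'dy': np.float64(-1.24), 'dz': np.float64(-0.0), 'rz': np.float64(0.0)}
{'dx': np.float64(-0.0), 'dy': np.float64(-1.24), 'dz': np.float64(-0.0), 'rz': np.float64(0.0)}
{'dx': np.float64(-0.0), 'dy': np.float64(-1.24), 'dz': np.float64(-0.0), 'rz': np.float64(0.0)}
{'dx': np.float64(-0.0), 'dy': np.float64(-1.24), 'dz': np.float64(-0.0), 'rz': np.float64(0.0)}
```

The rows were refused, probably because every key has to be present. I'll add rx and ry.

>>> {"fn": "servo_tool", "kwargs": {
  "deltas": [
    {"dx":-2.4,"dy":-2.2,"dz":0.7,"rx":0,"ry":0,"rz":-0.017,"fingers":-1},
    {"dx":-2.4,"dy":-2.2,"dz":0.7,"rx":0,"ry":0,"rz":-0.017,"fingers":-1},
    {"dx":-2.3,"dy":-2.3,"dz":0.7,"rx":0,"ry":0,"rz":-0.017,"fingers":-1},
    {"dx":-2.3,"dy":-2.3,"dz":0.7,"rx":0,"ry":0,"rz":-0.017,"fingers":-1},
    {"dx":-2.3,"dy":-2.3,"dz":0.7,"rx":0,"ry":0,"rz":-0.017,"fingers":-1}
  ]
}}

```text
time: 0.82
tcp_pos: [0.3255, 0.417, 0.1961]
tcp_rot: [0.171, 0.985, 0.0, 0.0]
ft_force: [-0.1, 0.3, 0.5]
opening: 0.3
finger_force: 0.0
```

>>> {"fn": "servo_tool", "kwargs": {
  "deltas": [
    {"dx":-2.2,"dy":-2.4,"dz":0.7,"rx":0,"ry":0,"rz":-0.017,"fingers":-1},
    {"dx":-2.2,"dy":-2.4,"dz":0.7,"rx":0,"ry":0,"rz":-0.017,"fingers":-1},
    {"dx":-2.1,"dy":-2.4,"dz":0.7,"rx":0,"ry":0,"rz":-0.017,"fingers":-1},
    {"dx":-2.1,"dy":-2.5,"dz":0.7,"rx":0,"ry":0,"rz":-0.017,"fingers":-1},
    {"dx":-2.1,"dy":-2.5,"dz":0.7,"rx":0,"ry":0,"rz":-0.017,"fingers":-1}
  ]
}}

```text
time: 1.23
tcp_pos: [0.3901, 0.2681, 0.1613]
tcp_rot: [0.129, 0.992, 0.0, 0.0]
ft_force: [1.3, -0.1, -1.6]
opening: 0.005
finger_force: 0.0
```

>>> {"fn": "servo_tool", "kwargs": {
  "deltas": [
    {"dx":-2.1,"dy":-2.6,"dz":0.3,"rx":0,"ry":0,"rz":-0.019,"fingers":-1},
    {"dx":-2.0,"dy":-2.7,"dz":0.3,"rx":0,"ry":0,"rz":-0.019,"fingers":-1},
    {"dx":-2.0,"dy":-2.7,"dz":0.3,"rx":0,"ry":0,"rz":-0.019,"fingers":-1},
    {"dx":-1.9,"dy":-2.8,"dz":0.3,"rx":0,"ry":0,"rz":-0.019,"fingers":-1},
    {"dx":-1.9,"dy":-2.8,"dz":0.3,"rx":0,"ry":0,"rz":-0.019,"fingers":-1}
  ]
}}

```text
time: 1.65
tcp_pos: [0.4568, 0.1134, 0.1465]
tcp_rot: [0.082, 0.997, 0.0, 0.0]
ft_force: [1.0, -0.6, -0.1]
opening: 0.0
finger_force: 0.0
```

>>> {"fn": "servo_tool", "kwargs": {
  "deltas": [
    {"dx":-1.8,"dy":-2.8,"dz":0.3,"rx":0,"ry":0,"rz":-0.019,"fingers":-1},
    {"dx":-1.8,"dy":-2.9,"dz":0.3,"rx":0,"ry":0,"rz":-0.019,"fingers":-1},
    {"dx":-1.7,"dy":-2.9,"dz":0.3,"rx":0,"ry":0,"rz":-0.019,"fingers":-1},
    {"dx":-1.6,"dy":-2.9,"dz":0.3,"rx":0,"ry":0,"rz":-0.019,"fingers":-1},
    {"dx":-1.6,"dy":-2.9,"dz":0.3,"rx":0,"ry":0,"rz":-0.019,"fingers":-1}
  ]
}}

```text
time: 2.07
tcp_pos: [0.5227, -0.0405, 0.1313]
tcp_rot: [0.035, 0.999, 0.0, 0.0]
ft_force: [0.2, -0.3, 0.1]
opening: 0.001
finger_force: 0.0
```

```bash
python3 - <<'E'
from h import *
a=rk(-.067,-.018);b=rk(-.067,-.080)
plan([(*a,.058,85.7,3),(*b,.058,85.7,5)])
E
```

```text
now [ 0.5227 -0.0405  0.1313] th 86.0 rack [-0.065  -0.0206] tilt [-4.e-04  1.e-04 -1.e+00] j [-0.18  0.36  0.2   1.96 -0.1   0.83  1.58] F [ 0.2 -0.3  0.1] t 2.07
-> 0.5208409077072064 -0.03773592431264354 0.058 85.7
{'dx': np.float64(0.07), 'dy': np.float64(0.09), 'dz': np.float64(2.44), 'rz': np.float64(0.002)}
{'dx': np.float64(0.07), 'dy': np.float64(0.09), 'dz': np.float64(2.44), 'rz': np.float64(0.002)}
{'dx': np.float64(0.07), 'dy': np.float64(0.09), 'dz': np.float64(2.44), 'rz': np.float64(0.002)}
-> 0.5162014484501866 -0.09956209529065618 0.058 85.7
{'dx': np.float64(-0.0), 'dy': np.float64(-1.24), 'dz': np.float64(-0.0), 'rz': np.float64(-0.0)}
{'dx': np.float64(-0.0), 'dy': np.float64(-1.24), 'dz': np.float64(-0.0), 'rz': np.float64(-0.0)}
{'dx': np.float64(-0.0), 'dy': np.float64(-1.24), 'dz': np.float64(-0.0), 'rz': np.float64(-0.0)}
{'dx': np.float64(-0.0), 'dy': np.float64(-1.24), 'dz': np.float64(-0.0), 'rz': np.float64(-0.0)}
{'dx': np.float64(-0.0), 'dy': np.float64(-1.24), 'dz': np.float64(-0.0), 'rz': np.float64(-0.0)}
```

>>> {"fn": "servo_tool", "kwargs": {
  "deltas": [
    {"dx":0.1,"dy":0.1,"dz":2.4,"rx":0,"ry":0,"rz":0.005,"fingers":-1},
    {"dx":0.1,"dy":0.1,"dz":2.4,"rx":0,"ry":0,"rz":0,"fingers":-1},
    {"dx":0,"dy":0.1,"dz":2.5,"rx":0,"ry":0,"rz":0,"fingers":-1},
    {"dx":0,"dy":0,"dz":0,"rx":0,"ry":0,"rz":0,"fingers":-1},
    {"dx":0,"dy":-0.5,"dz":0,"rx":0,"ry":0,"rz":0,"fingers":-1}
  ]
}}

```text
time: 2.48
tcp_pos: [0.5193, -0.0398, 0.0577]
tcp_rot: [0.037, 0.999, 0.0, -0.001]
ft_force: [0.1, -0.3, 0.1]
opening: -0.002
finger_force: 0.0
```

>>> {"fn": "servo_tool", "kwargs": {
  "deltas": [
    {"dx":0,"dy":-1,"dz":0,"rx":0,"ry":0,"rz":0,"fingers":-1},
    {"dx":0,"dy":-1,"dz":0,"rx":0,"ry":0,"rz":0,"fingers":-1},
    {"dx":0,"dy":-1,"dz":0,"rx":0,"ry":0,"rz":0,"fingers":-1},
    {"dx":0,"dy":-1,"dz":0,"rx":0,"ry":0,"rz":0,"fingers":-1},
    {"dx":0,"dy":-1,"dz":0,"rx":0,"ry":0,"rz":0,"fingers":-1}
  ]
}}

```text
time: 2.9
tcp_pos: [0.5166, -0.0919, 0.0591]
tcp_rot: [0.038, 0.999, -0.0, 0.001]
ft_force: [0.9, 2.1, 0.5]
opening: -0.001
finger_force: 0.8
```

>>> {"fn": "servo_tool", "kwargs": {
  "deltas": [
    {"dx":0,"dy":-0.6,"dz":0,"rx":0,"ry":0,"rz":0,"fingers":-1},
    {"dx":0,"dy":0,"dz":0,"rx":0,"ry":0,"rz":0,"fingers":-1},
    {"dx":0,"dy":0.8,"dz":0,"rx":0,"ry":0,"rz":0,"fingers":-1},
    {"dx":0,"dy":1.5,"dz":-4,"rx":0,"ry":0,"rz":0,"fingers":-1},
    {"dx":0,"dy":4,"dz":-1,"rx":0,"ry":0,"rz":0,"fingers":1}
  ]
}}

```text
time: 3.32
tcp_pos: [0.5214, -0.0383, 0.11]
tcp_rot: [0.042, 0.999, -0.001, 0.001]
ft_force: [2.3, -1.0, 0.2]
opening: 0.124
finger_force: 0.0
```

```bash
python3 - <<'E'
from h import *
t=cams.snapshot("top");im=t["color"]
cv2.imwrite("pics/c3.png",cv2.resize(im[145:310,165:445],None,fx=2.85,fy=2.85,interpolation=cv2.INTER_CUBIC))
plan([(.472,.313,.13,49.5,10)])
E
```

```text
now [ 0.5233 -0.0249  0.1107] th 85.91 rack [-0.0655 -0.0051] tilt [-0.0048  0.0045 -1.    ] j [-0.19  0.38  0.19  1.98 -0.1   0.78  1.56] F [1.6 9.2 0.3] t 3.37
-> 0.472 0.313 0.13 49.5
{'dx': np.float64(0.75), 'dy': np.float64(3.33), 'dz': np.float64(-0.19), 'rz': np.float64(0.064)}
{'dx': np.float64(0.96), 'dy': np.float64(3.28), 'dz': np.float64(-0.19), 'rz': np.float64(0.064)}
{'dx': np.float64(1.17), 'dy': np.float64(3.21), 'dz': np.float64(-0.19), 'rz': np.float64(0.064)}
{'dx': np.float64(1.37), 'dy': np.float64(3.13), 'dz': np.float64(-0.19), 'rz': np.float64(0.064)}
{'dx': np.float64(1.57), 'dy': np.float64(3.04), 'dz': np.float64(-0.19), 'rz': np.float64(0.064)}
{'dx': np.float64(1.76), 'dy': np.float64(2.93), 'dz': np.float64(-0.19), 'rz': np.float64(0.064)}
{'dx': np.float64(1.94), 'dy': np.float64(2.81), 'dz': np.float64(-0.19), 'rz': np.float64(0.064)}
{'dx': np.float64(2.11), 'dy': np.float64(2.69), 'dz': np.float64(-0.19), 'rz': np.float64(0.064)}
{'dx': np.float64(2.28), 'dy': np.float64(2.55), 'dz': np.float64(-0.19), 'rz': np.float64(0.064)}
{'dx': np.float64(2.44), 'dy': np.float64(2.4), 'dz': np.float64(-0.19), 'rz': np.float64(0.064)}
```

View pics/c3.png

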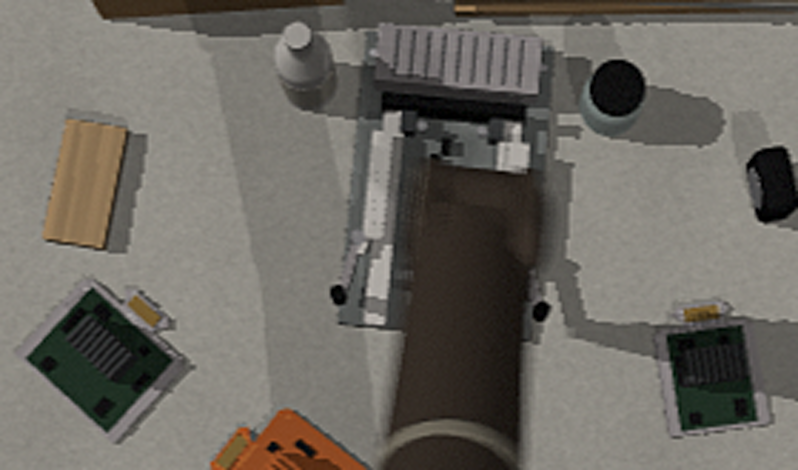

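The right post is now at c3 (541,310), swung outside the guide line, so both levers are open. Next is the board.

>>> {"fn": "servo_tool", "kwargs": {
  "deltas": [
    {"dx":0.8,"dy":2.4,"dz":-0.6,"rx":0,"ry":0,"rz":0.064,"fingers":1},
    {"dx":1.0,"dy":3.4,"dz":-0.6,"rx":0,"ry":0,"rz":0.064,"fingers":1},
    {"dx":1.2,"dy":3.4,"dz":-0.6,"rx":0,"ry":0,"rz":0.064,"fingers":1},
    {"dx":1.4,"dy":3.3,"dz":0,"rx":0,"ry":0,"rz":0.064,"fingers":1},
    {"dx":1.6,"dy":3.2,"dz":0,"rx":0,"ry":0,"rz":0.064,"fingers":1}
  ]
}}

```text
time: 3.78
tcp_pos: [0.4941, 0.1351, 0.1256]
tcp_rot: [0.197, 0.98, 0.0, 0.0]
ft_force: [0.7, 0.1, -0.6]
opening: 0.923
finger_force: 0.0
```

>>> {"fn": "servo_tool", "kwargs": {
  "deltas": [
    {"dx":1.8,"dy":3.0,"dz":0,"rx":0,"ry":0,"rz":0.064,"fingers":1},
    {"dx":2.0,"dy":2.9,"dz":0,"rx":0,"ry":0,"rz":0.064,"fingers":1},
    {"dx":2.1,"dy":2.7,"dz":0,"rx":0,"ry":0,"rz":0.064,"fingers":1},
    {"dx":2.0,"dy":2.2,"dz":0,"rx":0,"ry":0,"rz":0.064,"fingers":1},
    {"dx":1.0,"dy":1.0,"dz":0,"rx":0,"ry":0,"rz":0.064,"fingers":1}
  ]
}}

```text
time: 4.2
tcp_pos: [0.4713, 0.285, 0.1249]
tcp_rot: [0.349, 0.937, 0.001, -0.001]
ft_force: [0.5, 1.1, -0.0]
opening: 1.0
finger_force: 0.0
```

```bash
python3 - <<'E'
from h import *
plan([(.472,.313,.060,49.5,3),(.472,.313,.014,49.5,2)])
E
```

```text
now [0.4713 0.285  0.1249] th 49.18 rack [-0.1405  0.3002] tilt [ 1.9e-03  8.0e-04 -1.0e+00] j [-0.83  0.41  0.25  1.9  -0.13  0.85  0.35] F [ 0.5  1.1 -0. ] t 4.2
-> 0.472 0.313 0.06 49.5
{'dx': np.float64(0.59), 'dy': np.float64(0.72), 'dz': np.float64(2.16), 'rz': np.float64(-0.002)}
{'dx': np.float64(0.59), 'dy': np.float64(0.72), 'dz': np.float64(2.16), 'rz': np.float64(-0.002)}
{'dx': np.float64(0.59), 'dy': np.float64(0.72), 'dz': np.float64(2.16), 'rz': np.float64(-0.002)}
-> 0.472 0.313 0.014 49.5
{'dx': np.float64(0.0), 'dy': np.float64(0.0), 'dz': np.float64(2.3), 'rz': np.float64(-0.0)}
{'dx': np.float64(0.0), 'dy': np.float64(0.0), 'dz': np.float64(2.3), 'rz': np.float64(-0.0)}
```

>>> {"fn": "servo_tool", "kwargs": {
  "deltas": [
    {"dx":0.8,"dy":1.0,"dz":0.6,"rx":0,"ry":0,"rz":-0.005,"fingers":1},
    {"dx":0.7,"dy":0.8,"dz":1.0,"rx":0,"ry":0,"rz":0,"fingers":1},
    {"dx":0.3,"dy":0.4,"dz":1.4,"rx":0,"ry":0,"rz":0,"fingers":1},
    {"dx":0,"dy":0,"dz":1.4,"rx":0,"ry":0,"rz":0,"fingers":1},
    {"dx":0,"dy":0,"dz":0.6,"rx":0,"ry":0,"rz":0,"fingers":1}
  ]
}}

```text
time: 4.62
tcp_pos: [0.4735, 0.3066, 0.0726]
tcp_rot: [0.347, 0.938, -0.002, -0.001]
ft_force: [0.3, -0.3, -0.7]
opening: 1.001
finger_force: 0.0
```

```bash
python3 - <<'E'
from h import *
plan([(.472,.313,.014,49.5,5)])
E
```

```text
now [0.4735 0.3066 0.0726] th 49.39 rack [-0.14    0.3219] tilt [ 5.0e-04 -3.4e-03 -1.0e+00] j [-0.83  0.5   0.23  1.91 -0.16  0.75  0.35] F [ 0.3 -0.3 -0.7] t 4.62
-> 0.472 0.313 0.014 49.5
{'dx': np.float64(0.1), 'dy': np.float64(0.08), 'dz': np.float64(1.17), 'rz': np.float64(-0.0)}
{'dx': np.float64(0.1), 'dy': np.float64(0.08), 'dz': np.float64(1.17), 'rz': np.float64(-0.0)}
{'dx': np.float64(0.1), 'dy': np.float64(0.08), 'dz': np.float64(1.17), 'rz': np.float64(-0.0)}
{'dx': np.float64(0.1), 'dy': np.float64(0.08), 'dz': np.float64(1.17), 'rz': np.float64(-0.0)}
{'dx': np.float64(0.1), 'dy': np.float64(0.08), 'dz': np.float64(1.17), 'rz': np.float64(-0.0)}
```

>>> {"fn": "servo_tool", "kwargs": {
  "deltas": [
    {"dx":0.2,"dy":0.1,"dz":1.2,"rx":0,"ry":0,"rz":0,"fingers":1},
    {"dx":0.2,"dy":0.2,"dz":1.2,"rx":0,"ry":0,"rz":0,"fingers":1},
    {"dx":0.1,"dy":0.1,"dz":1.2,"rx":0,"ry":0,"rz":0,"fingers":1},
    {"dx":0,"dy":0,"dz":1.2,"rx":0,"ry":0,"rz":0,"fingers":1},
    {"dx":0,"dy":0,"dz":1.0,"rx":0,"ry":0,"rz":0,"fingers":1}
  ]
}}

```text
time: 5.03
tcp_pos: [0.4731, 0.3136, 0.0158]
tcp_rot: [0.348, 0.938, -0.0, -0.0]
ft_force: [-0.6, 0.4, 0.4]
opening: 1.0
finger_force: 0.0
```

>>> {"fn": "servo_tool", "kwargs": {
  "deltas": [
    {"dx":0,"dy":0,"dz":0,"rx":0,"ry":0,"rz":0,"fingers":-1},
    {"dx":0,"dy":0,"dz":0,"rx":0,"ry":0,"rz":0,"fingers":-1},
    {"dx":0,"dy":0,"dz":0,"rx":0,"ry":0,"rz":0,"fingers":-1},
    {"dx":0,"dy":0,"dz":0,"rx":0,"ry":0,"rz":0,"fingers":-1},
    {"dx":0,"dy":0,"dz":0,"rx":0,"ry":0,"rz":0,"fingers":-1}
  ]
}}

```text
time: 5.45
tcp_pos: [0.4739, 0.3139, 0.0179]
tcp_rot: [0.348, 0.937, 0.001, 0.0]
ft_force: [1.2, 0.6, 0.8]
opening: 0.69
finger_force: 66.3
```

```bash
python3 - <<'E'
from h import *
plan([])
E
```

```text
now [0.4739 0.3139 0.0179] th 49.26 rack [-0.1402  0.3291] tilt [-3.0e-04  1.3e-03 -1.0e+00] j [-0.82  0.59  0.2   1.92 -0.19  0.64  0.36] F [1.2 0.6 0.8] t 5.45
```

```bash
python3 - <<'E'
from h import *
a=rk(-.06,0)
plan([(.474,.314,.15,49.26,5),(*a,.14,85.7,10)])
E
```

```text
now [0.4739 0.3139 0.0179] th 49.26 rack [-0.1402  0.3291] tilt [-3.0e-04  1.3e-03 -1.0e+00] j [-0.82  0.59  0.2   1.92 -0.19  0.64  0.36] F [1.2 0.6 0.8] t 5.45
-> 0.474 0.314 0.15 49.26
{'dx': np.float64(-0.0), 'dy': np.float64(0.0), 'dz': np.float64(-2.64), 'rz': np.float64(0.0)}
{'dx': np.float64(-0.0), 'dy': np.float64(0.0), 'dz': np.float64(-2.64), 'rz': np.float64(0.0)}
{'dx': np.float64(-0.0), 'dy': np.float64(0.0), 'dz': np.float64(-2.64), 'rz': np.float64(0.0)}
{'dx': np.float64(-0.0), 'dy': np.float64(0.0), 'dz': np.float64(-2.64), 'rz': np.float64(0.0)}
{'dx': np.float64(-0.0), 'dy': np.float64(0.0), 'dz': np.float64(-2.64), 'rz': np.float64(0.0)}
-> 0.5291682216341813 -0.020310200719013072 0.14 85.7
{'dx': np.float64(-2.6), 'dy': np.float64(-2.17), 'dz': np.float64(0.1), 'rz': np.float64(-0.064)}
{'dx': np.float64(-2.46), 'dy': np.float64(-2.33), 'dz': np.float64(0.1), 'rz': np.float64(-0.064)}
{'dx': np.float64(-2.3), 'dy': np.float64(-2.49), 'dz': np.float64(0.1), 'rz': np.float64(-0.064)}
{'dx': np.float64(-2.14), 'dy': np.float64(-2.63), 'dz': np.float64(0.1), 'rz': np.float64(-0.064)}
{'dx': np.float64(-1.97), 'dy': np.float64(-2.76), 'dz': np.float64(0.1), 'rz': np.float64(-0.064)}
{'dx': np.float64(-1.79), 'dy': np.float64(-2.88), 'dz': np.float64(0.1), 'rz': np.float64(-0.064)}
{'dx': np.float64(-1.6), 'dy': np.float64(-2.98), 'dz': np.float64(0.1), 'rz': np.float64(-0.064)}
{'dx': np.float64(-1.41), 'dy': np.float64(-3.08), 'dz': np.float64(0.1), 'rz': np.float64(-0.064)}
{'dx': np.float64(-1.21), 'dy': np.float64(-3.16), 'dz': np.float64(0.1), 'rz': np.float64(-0.064)}
{'dx': np.float64(-1.01), 'dy': np.float64(-3.23), 'dz': np.float64(0.1), 'rz': np.float64(-0.064)}
```

>>> {"fn": "servo_tool", "kwargs": {
  "deltas": [
    {"dx":0,"dy":0,"dz":-0.6,"rx":0,"ry":0,"rz":0,"fingers":-1},
    {"dx":0,"dy":0,"dz":-1.5,"rx":0,"ry":0,"rz":0,"fingers":-1},
    {"dx":0,"dy":0,"dz":-3.5,"rx":0,"ry":0,"rz":0,"fingers":-1},
    {"dx":0,"dy":0,"dz":-4,"rx":0,"ry":0,"rz":0,"fingers":-1},
    {"dx":0,"dy":0,"dz":-3.5,"rx":0,"ry":0,"rz":0,"fingers":-1}
  ]
}}

```text
time: 5.87
tcp_pos: [0.4728, 0.313, 0.1502]
tcp_rot: [0.348, 0.937, -0.001, -0.0]
ft_force: [1.1, 1.6, -2.1]
opening: 0.69
finger_force: 66.1
```

>>> {"fn": "servo_tool", "kwargs": {
  "deltas": [
    {"dx":-1.3,"dy":-1.1,"dz":0,"rx":0,"ry":0,"rz":-0.032,"fingers":-1},
    {"dx":-2.6,"dy":-2.2,"dz":0,"rx":0,"ry":0,"rz":-0.064,"fingers":-1},
    {"dx":-2.4,"dy":-2.4,"dz":0,"rx":0,"ry":0,"rz":-0.064,"fingers":-1},
    {"dx":-2.3,"dy":-2.5,"dz":0,"rx":0,"ry":0,"rz":-0.064,"fingers":-1},
    {"dx":-2.1,"dy":-2.6,"dz":0,"rx":0,"ry":0,"rz":-0.064,"fingers":-1}
  ]
}}

```text
time: 6.28
tcp_pos: [0.5005, 0.1621, 0.1487]
tcp_rot: [0.208, 0.978, -0.0, -0.0]
ft_force: [1.4, -0.7, -2.6]
opening: 0.692
finger_force: 66.2
```

>>> {"fn": "servo_tool", "kwargs": {
  "deltas": [
    {"dx":-1.9,"dy":-2.8,"dz":0,"rx":0,"ry":0,"rz":-0.064,"fingers":-1},
    {"dx":-1.7,"dy":-2.9,"dz":0,"rx":0,"ry":0,"rz":-0.064,"fingers":-1},
    {"dx":-1.5,"dy":-3.0,"dz":0,"rx":0,"ry":0,"rz":-0.064,"fingers":-1},
    {"dx":-1.3,"dy":-3.0,"dz":0,"rx":0,"ry":0,"rz":-0.064,"fingers":-1},
    {"dx":-0.6,"dy":-1.6,"dz":0,"rx":0,"ry":0,"rz":-0.064,"fingers":-1}
  ]
}}

```text
time: 6.7
tcp_pos: [0.527, 0.0105, 0.1487]
tcp_rot: [0.052, 0.999, -0.001, -0.0]
ft_force: [0.3, -0.1, -4.1]
opening: 0.694
finger_force: 66.2
```

```bash
python3 - <<'E'
from h import *
plan([(*rk(-.06,0),.14,85.7,5),(*rk(-.06,0),.06,85.7,5)])
E
```

```text
now [0.527  0.0105 0.1487] th 84.05 rack [-0.0645  0.0306] tilt [ 2.0e-04 -1.9e-03 -1.0e+00] j [-0.3   0.34  0.23  1.94 -0.1   0.88  1.45] F [ 0.3 -0.1 -4.1] t 6.7
-> 0.5291682216341813 -0.020310200719013072 0.14 85.7
{'dx': np.float64(-0.11), 'dy': np.float64(-0.61), 'dz': np.float64(0.17), 'rz': np.float64(-0.006)}
{'dx': np.float64(-0.1), 'dy': np.float64(-0.61), 'dz': np.float64(0.17), 'rz': np.float64(-0.006)}
{'dx': np.float64(-0.1), 'dy': np.float64(-0.61), 'dz': np.float64(0.17), 'rz': np.float64(-0.006)}
{'dx': np.float64(-0.1), 'dy': np.float64(-0.61), 'dz': np.float64(0.17), 'rz': np.float64(-0.006)}
{'dx': np.float64(-0.09), 'dy': np.float64(-0.61), 'dz': np.float64(0.17), 'rz': np.float64(-0.006)}
-> 0.5291682216341813 -0.020310200719013072 0.06 85.7
{'dx': np.float64(0.0), 'dy': np.float64(0.0), 'dz': np.float64(1.6), 'rz': np.float64(0.0)}
{'dx': np.float64(0.0), 'dy': np.float64(0.0), 'dz': np.float64(1.6), 'rz': np.float64(0.0)}
{'dx': np.float64(0.0), 'dy': np.float64(0.0), 'dz': np.float64(1.6), 'rz': np.float64(0.0)}
{'dx': np.float64(0.0), 'dy': np.float64(0.0), 'dz': np.float64(1.6), 'rz': np.float64(0.0)}
{'dx': np.float64(0.0), 'dy': np.float64(0.0), 'dz': np.float64(1.6), 'rz': np.float64(0.0)}
```

>>> {"fn": "servo_tool", "kwargs": {
  "deltas": [
    {"dx":-0.1,"dy":-1.2,"dz":0.5,"rx":0,"ry":0,"rz":-0.01,"fingers":-1},
    {"dx":-0.1,"dy":-1.0,"dz":0.5,"rx":0,"ry":0,"rz":-0.01,"fingers":-1},
    {"dx":-0.1,"dy":-0.5,"dz":0.5,"rx":0,"ry":0,"rz":-0.009,"fingers":-1},
    {"dx":0,"dy":-0.2,"dz":0.5,"rx":0,"ry":0,"rz":0,"fingers":-1},
    {"dx":0,"dy":0,"dz":0,"rx":0,"ry":0,"rz":0,"fingers":-1}
  ]
}}

```text
time: 7.12
tcp_pos: [0.5267, -0.0138, 0.1274]
tcp_rot: [0.037, 0.999, -0.0, -0.001]
ft_force: [-0.5, 0.9, -2.4]
opening: 0.695
finger_force: 66.2
```

```bash
python3 - <<'E'
from h import *
s=cams.snapshot("scene");cv2.imwrite("pics/c4.png",cv2.resize(s["color"][170:350,230:480],None,fx=3.2,fy=3.2,interpolation=cv2.INTER_CUBIC))
plan([(*rk(-.06,0),.10,85.7,5)])
E
```

```text
now [ 0.5271 -0.0132  0.1278] th 85.78 rack [-0.0626  0.0069] tilt [ 1.5e-03  1.0e-04 -1.0e+00] j [-0.24  0.37  0.22  1.95 -0.11  0.83  1.53] F [ 0.4  0.  -2.9] t 7.17
-> 0.5291682216341813 -0.020310200719013072 0.1 85.7
{'dx': np.float64(-0.05), 'dy': np.float64(-0.14), 'dz': np.float64(0.56), 'rz': np.float64(0.0)}
{'dx': np.float64(-0.05), 'dy': np.float64(-0.14), 'dz': np.float64(0.56), 'rz': np.float64(0.0)}
{'dx': np.float64(-0.05), 'dy': np.float64(-0.14), 'dz': np.float64(0.56), 'rz': np.float64(0.0)}
{'dx': np.float64(-0.05), 'dy': np.float64(-0.14), 'dz': np.float64(0.56), 'rz': np.float64(0.0)}
{'dx': np.float64(-0.05), 'dy': np.float64(-0.14), 'dz': np.float64(0.56), 'rz': np.float64(0.0)}
```

View pics/c4.png

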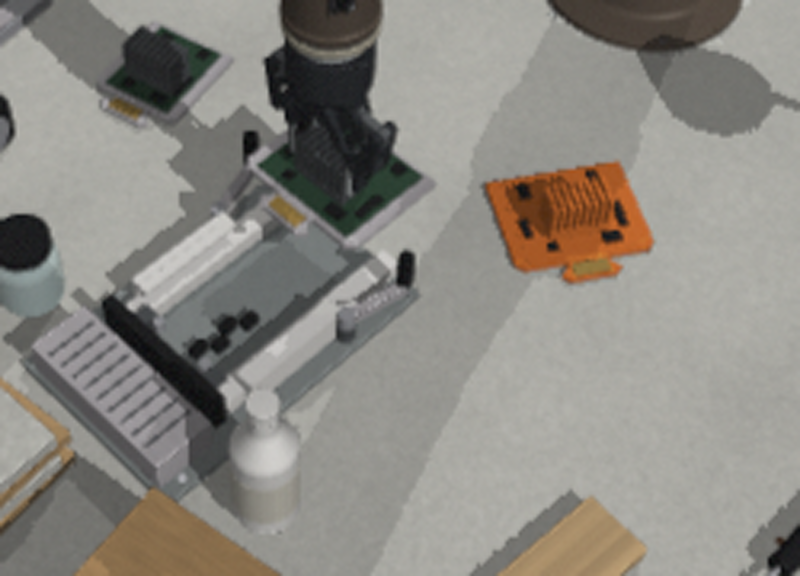

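The board is held level with its tongue leading. In c4 its plate corners are at (352,246) leading-left, (434,185) trailing-left and (250,160) leading-right. I'll check where the board sits relative to the TCP.

```bash
python3 - <<'E'
from h import *
s=cams.snapshot("scene")
p=monitor.get_obs()["tcp_pos"];print(unrk(p),p[2])
for u,v in((352,246),(434,185),(250,160)):
    r=unrk(onz(s,(230+u/3.2-.35,170+v/3.2-.35),p[2]-.0179+.005));print(r.round(4),(r-unrk(p)).round(4))
plan([(*rk(-.06,0),.06,85.7,5)])
E
```

```text
[-0.06233402  0.00731416] 0.12810701854452483
[-0.0274  0.0745] [0.035  0.0672]
[-0.1296  0.0783] [-0.0673  0.071 ]
[-0.031  -0.0596] [ 0.0313 -0.0669]
now [ 0.5274 -0.0128  0.1281] th 85.81 rack [-0.0623  0.0073] tilt [ 8.e-04  3.e-04 -1.e+00] j [-0.24  0.37  0.22  1.95 -0.11  0.83  1.53] F [ 0.3  0.2 -3. ] t 7.22
-> 0.5291682216341813 -0.020310200719013072 0.06 85.7
{'dx': np.float64(-0.05), 'dy': np.float64(-0.15), 'dz': np.float64(1.36), 'rz': np.float64(0.0)}
{'dx': np.float64(-0.05), 'dy': np.float64(-0.15), 'dz': np.float64(1.36), 'rz': np.float64(0.0)}
{'dx': np.float64(-0.05), 'dy': np.float64(-0.15), 'dz': np.float64(1.36), 'rz': np.float64(0.0)}
{'dx': np.float64(-0.05), 'dy': np.float64(-0.15), 'dz': np.float64(1.36), 'rz': np.float64(0.0)}
{'dx': np.float64(-0.05), 'dy': np.float64(-0.15), 'dz': np.float64(1.36), 'rz': np.float64(0.0)}
```

>>> {"fn": "servo_tool", "kwargs": {
  "deltas": [
    {"dx":-0.1,"dy":-0.2,"dz":1.0,"rx":0,"ry":0,"rz":0.002,"fingers":-1},
    {"dx":-0.1,"dy":-0.3,"dz":2.0,"rx":0,"ry":0,"rz":0,"fingers":-1},
    {"dx":0,"dy":-0.2,"dz":2.0,"rx":0,"ry":0,"rz":0,"fingers":-1},
    {"dx":0,"dy":0,"dz":1.2,"rx":0,"ry":0,"rz":0,"fingers":-1},
    {"dx":0,"dy":0,"dz":0.5,"rx":0,"ry":0,"rz":0,"fingers":-1}
  ]
}}

```text
time: 7.63
tcp_pos: [0.5279, -0.0204, 0.0591]
tcp_rot: [0.038, 0.999, -0.0, -0.001]
ft_force: [-0.2, -0.7, -2.9]
opening: 0.689
finger_force: 66.2
```

>>> {"fn": "servo_tool", "kwargs": {
  "deltas": [
    {"dx":0,"dy":0,"dz":0,"rx":0,"ry":0,"rz":0,"fingers":-1},
    {"dx":0,"dy":0,"dz":0,"rx":0,"ry":0,"rz":0,"fingers":-1},
    {"dx":0,"dy":0,"dz":0,"rx":0,"ry":0,"rz":0,"fingers":-1},
    {"dx":0,"dy":0,"dz":0,"rx":0,"ry":0,"rz":0,"fingers":-1},
    {"dx":0,"dy":0,"dz":0,"rx":0,"ry":0,"rz":0,"fingers":-1}
  ]
}}

```text
time: 8.05
tcp_pos: [0.5297, -0.0207, 0.0621]
tcp_rot: [0.038, 0.999, 0.0, 0.001]
ft_force: [-0.7, 0.1, -2.9]
opening: 0.693
finger_force: 66.2
```

```bash
python3 - <<'E'
from h import *
plan([(*rk(-.06,0),.050,85.7,5)])
E
```

```text
now [ 0.5297 -0.0207  0.0621] th 85.67 rack [-0.0594 -0.0004] tilt [-1.5e-03  3.0e-04 -1.0e+00] j [-0.21  0.47  0.2   2.   -0.14  0.69  1.58] F [-0.7  0.1 -2.9] t 8.05
-> 0.5291682216341813 -0.020310200719013072 0.05 85.7
{'dx': np.float64(0.01), 'dy': np.float64(0.01), 'dz': np.float64(0.24), 'rz': np.float64(-0.0)}
{'dx': np.float64(0.01), 'dy': np.float64(0.01), 'dz': np.float64(0.24), 'rz': np.float64(-0.0)}
{'dx': np.float64(0.01), 'dy': np.float64(0.01), 'dz': np.float64(0.24), 'rz': np.float64(-0.0)}
{'dx': np.float64(0.01), 'dy': np.float64(0.01), 'dz': np.float64(0.24), 'rz': np.float64(-0.0)}
{'dx': np.float64(0.01), 'dy': np.float64(0.01), 'dz': np.float64(0.24), 'rz': np.float64(-0.0)}
```

>>> {"fn": "servo_tool", "kwargs": {
  "deltas": [
    {"dx":0,"dy":0,"dz":0.3,"rx":0,"ry":0,"rz":0,"fingers":-1},
    {"dx":0,"dy":0,"dz":0.3,"rx":0,"ry":0,"rz":0,"fingers":-1},
    {"dx":0,"dy":0,"dz":0.3,"rx":0,"ry":0,"rz":0,"fingers":-1},
    {"dx":0,"dy":0,"dz":0.2,"rx":0,"ry":0,"rz":0,"fingers":-1},
    {"dx":0,"dy":0,"dz":0.1,"rx":0,"ry":0,"rz":0,"fingers":-1}
  ]
}}

```text
time: 8.47
tcp_pos: [0.5288, -0.0209, 0.0488]
tcp_rot: [0.038, 0.999, -0.0, -0.0]
ft_force: [0.3, 0.4, -3.1]
opening: 0.696
finger_force: 66.2
```

>>> {"fn": "servo_tool", "kwargs": {
  "deltas": [
    {"dx":0,"dy":0,"dz":0,"rx":0,"ry":0,"rz":0,"fingers":-1},
    {"dx":0,"dy":0,"dz":0,"rx":0,"ry":0,"rz":0,"fingers":-1},
    {"dx":0,"dy":0,"dz":0,"rx":0,"ry":0,"rz":0,"fingers":-1},
    {"dx":0,"dy":0,"dz":0,"rx":0,"ry":0,"rz":0,"fingers":-1},
    {"dx":0,"dy":0,"dz":0,"rx":0,"ry":0,"rz":0,"fingers":-1}
  ]
}}

```text
time: 8.88
tcp_pos: [0.5292, -0.0209, 0.0494]
tcp_rot: [0.038, 0.999, 0.0, 0.0]
ft_force: [-0.0, -0.1, -3.2]
opening: 0.694
finger_force: 66.2
```

>>> {"fn": "servo_tool", "kwargs": {
  "deltas": [
    {"dx":0,"dy":0,"dz":0.1,"rx":0,"ry":0,"rz":0,"fingers":-1},
    {"dx":0,"dy":0,"dz":0.05,"rx":0,"ry":0,"rz":0,"fingers":-1},
    {"dx":0,"dy":0,"dz":0,"rx":0,"ry":0,"rz":0,"fingers":-1},
    {"dx":0,"dy":0,"dz":0,"rx":0,"ry":0,"rz":0,"fingers":-1},
    {"dx":0,"dy":0,"dz":0,"rx":0,"ry":0,"rz":0,"fingers":-1}
  ]
}}

```text
time: 9.3
tcp_pos: [0.5293, -0.0208, 0.048]
tcp_rot: [0.038, 0.999, 0.0, 0.0]
ft_force: [-0.6, 0.2, 0.6]
opening: 0.693
finger_force: 66.4
```

>>> {"fn": "servo_tool", "kwargs": {
  "deltas": [
    {"dx":0,"dy":0,"dz":0.1,"rx":0,"ry":0,"rz":0,"fingers":-1},
    {"dx":0,"dy":0,"dz":0.05,"rx":0,"ry":0,"rz":0,"fingers":-1},
    {"dx":0,"dy":0,"dz":0,"rx":0,"ry":0,"rz":0,"fingers":-1},
    {"dx":0,"dy":0,"dz":0,"rx":0,"ry":0,"rz":0,"fingers":-1},
    {"dx":0,"dy":0,"dz":0,"rx":0,"ry":0,"rz":0,"fingers":-1}
  ]
}}

```text
time: 9.72
tcp_pos: [0.5301, -0.0208, 0.0478]
tcp_rot: [0.038, 0.999, 0.0, 0.001]
ft_force: [-3.6, 0.0, 13.6]
opening: 0.691
finger_force: 68.3
```

>>> {"fn": "servo_tool", "kwargs": {
  "deltas": [
    {"dx":0,"dy":0,"dz":-0.12,"rx":0,"ry":0,"rz":0,"fingers":-1},
    {"dx":-0.5,"dy":0,"dz":0,"rx":0,"ry":0,"rz":0,"fingers":-1},
    {"dx":-0.7,"dy":0,"dz":0,"rx":0,"ry":0,"rz":0,"fingers":-1},
    {"dx":-0.7,"dy":0,"dz":0,"rx":0,"ry":0,"rz":0,"fingers":-1},
    {"dx":-0.5,"dy":0,"dz":0,"rx":0,"ry":0,"rz":0,"fingers":-1}
  ]
}}

```text
time: 10.13
tcp_pos: [0.5535, -0.0211, 0.0478]
tcp_rot: [0.038, 0.999, 0.001, -0.001]
ft_force: [-7.6, 8.0, 14.1]
opening: 0.692
finger_force: 68.3
```

>>> {"fn": "servo_tool", "kwargs": {
  "deltas": [
    {"dx":-0.5,"dy":0,"dz":0,"rx":0,"ry":0,"rz":0,"fingers":-1},
    {"dx":-0.5,"dy":0,"dz":0,"rx":0,"ry":0,"rz":0,"fingers":-1},
    {"dx":-0.5,"dy":0,"dz":0,"rx":0,"ry":0,"rz":0,"fingers":-1},
    {"dx":-0.5,"dy":0,"dz":0,"rx":0,"ry":0,"rz":0,"fingers":-1},
    {"dx":-0.2,"dy":0,"dz":0,"rx":0,"ry":0,"rz":0,"fingers":-1}
  ]
}}

```text
time: 10.55
tcp_pos: [0.5763, -0.022, 0.0479]
tcp_rot: [0.037, 0.999, 0.001, 0.0]
ft_force: [-3.6, 6.5, 9.4]
opening: 0.692
finger_force: 67.5
```

```bash
python3 - <<'E'
from h import *
plan([])
E
```

```text
now [ 0.5763 -0.022   0.0479] th 85.77 rack [-0.0129  0.0018] tilt [-3.0e-04  2.3e-03 -1.0e+00] j [-0.19  0.55  0.19  1.89 -0.16  0.71  1.59] F [-3.6  6.5  9.4] t 10.55
```

>>> {"fn": "servo_tool", "kwargs": {
  "deltas": [
    {"dx":0,"dy":0.15,"dz":-0.08,"rx":0,"ry":0,"rz":0,"fingers":-1},
    {"dx":-0.4,"dy":0.05,"dz":0,"rx":0,"ry":0,"rz":0,"fingers":-1},
    {"dx":-0.6,"dy":0,"dz":0,"rx":0,"ry":0,"rz":0,"fingers":-1},
    {"dx":-0.6,"dy":0,"dz":0,"rx":0,"ry":0,"rz":0,"fingers":-1},
    {"dx":-0.4,"dy":0,"dz":0,"rx":0,"ry":0,"rz":0,"fingers":-1}
  ]
}}

```text
time: 10.97
tcp_pos: [0.596, -0.0235, 0.048]
tcp_rot: [0.038, 0.999, 0.0, -0.0]
ft_force: [-0.7, 3.0, 0.1]
opening: 0.69
finger_force: 66.5
```

```bash
python3 - <<'E'
from h import *
plan([]);print(monitor.get_obs()["moment"])
E
```

```text
now [ 0.596  -0.0235  0.048 ] th 85.67 rack [0.0068 0.0019] tilt [ 1.e-04  4.e-04 -1.e+00] j [-0.18  0.58  0.2   1.84 -0.16  0.74  1.59] F [-0.7  3.   0.1] t 10.97
[1.06578338 0.20407924 0.0218727 ]
```

>>> {"fn": "servo_tool", "kwargs": {
  "deltas": [
    {"dx":-0.6,"dy":0.05,"dz":0,"rx":0,"ry":0,"rz":0,"fingers":-1},
    {"dx":-0.7,"dy":0.05,"dz":0,"rx":0,"ry":0,"rz":0,"fingers":-1},
    {"dx":-0.7,"dy":0,"dz":0,"rx":0,"ry":0,"rz":0,"fingers":-1},
    {"dx":-0.6,"dy":0,"dz":0,"rx":0,"ry":0,"rz":0,"fingers":-1},
    {"dx":-0.4,"dy":0,"dz":0,"rx":0,"ry":0,"rz":0,"fingers":-1}
  ]
}}

```text
time: 11.38
tcp_pos: [0.626, -0.0256, 0.0481]
tcp_rot: [0.038, 0.999, -0.0, 0.0]
ft_force: [-0.7, -0.3, -3.4]
opening: 0.695
finger_force: 66.1
```

>>> {"fn": "servo_tool", "kwargs": {
  "deltas": [
    {"dx":-0.3,"dy":0,"dz":0,"rx":0,"ry":0,"rz":0,"fingers":-1},
    {"dx":-0.2,"dy":0,"dz":0,"rx":0,"ry":0,"rz":0,"fingers":-1},
    {"dx":-0.2,"dy":0,"dz":0,"rx":0,"ry":0,"rz":0,"fingers":-1},
    {"dx":-0.2,"dy":0,"dz":0,"rx":0,"ry":0,"rz":0,"fingers":-1},
    {"dx":0,"dy":0,"dz":0,"rx":0,"ry":0,"rz":0,"fingers":-1}
  ]
}}

```text
time: 11.8
tcp_pos: [0.6344, -0.0261, 0.0483]
tcp_rot: [0.038, 0.999, -0.0, 0.0]
ft_force: [0.5, 0.7, -3.6]
opening: 0.69
finger_force: 66.1
```

```bash
python3 - <<'E'
from h import *
plan([])
E
```

```text
now [ 0.6344 -0.0261  0.0483] th 85.65 rack [0.0453 0.0021] tilt [-3.e-04 -2.e-04 -1.e+00] j [-0.17  0.63  0.2   1.74 -0.16  0.79  1.6 ] F [ 0.5  0.7 -3.6] t 11.8
```

Now I'll creep forward until the catches push back.

>>> {"fn": "servo_tool", "kwargs": {
  "deltas": [
    {"dx":-0.2,"dy":0,"dz":0.03,"rx":0,"ry":0,"rz":0,"fingers":-1},
    {"dx":-0.1,"dy":0,"dz":0,"rx":0,"ry":0,"rz":0,"fingers":-1},
    {"dx":-0.1,"dy":0,"dz":0,"rx":0,"ry":0,"rz":0,"fingers":-1},
    {"dx":-0.1,"dy":0,"dz":0,"rx":0,"ry":0,"rz":0,"fingers":-1},
    {"dx":0,"dy":0,"dz":0,"rx":0,"ry":0,"rz":0,"fingers":-1}
  ]
}}

```text
time: 12.22
tcp_pos: [0.6393, -0.0262, 0.0481]
tcp_rot: [0.038, 0.999, 0.0, 0.0]
ft_force: [0.7, 0.1, -2.4]
opening: 0.694
finger_force: 66.1
```

>>> {"fn": "servo_tool", "kwargs": {
  "deltas": [
    {"dx":-0.1,"dy":0,"dz":0,"rx":0,"ry":0,"rz":0,"fingers":-1},
    {"dx":-0.1,"dy":0,"dz":0,"rx":0,"ry":0,"rz":0,"fingers":-1},
    {"dx":-0.1,"dy":0,"dz":0,"rx":0,"ry":0,"rz":0,"fingers":-1},
    {"dx":0,"dy":0,"dz":0,"rx":0,"ry":0,"rz":0,"fingers":-1},
    {"dx":0,"dy":0,"dz":0,"rx":0,"ry":0,"rz":0,"fingers":-1}
  ]
}}

```text
time: 12.63
tcp_pos: [0.6422, -0.0264, 0.048]
tcp_rot: [0.038, 0.999, 0.0, 0.0]
ft_force: [-0.1, -0.1, -2.7]
opening: 0.693
finger_force: 66.2
```

>>> {"fn": "servo_tool", "kwargs": {
  "deltas": [
    {"dx":-0.1,"dy":0,"dz":0.02,"rx":0,"ry":0,"rz":0,"fingers":-1},
    {"dx":-0.1,"dy":0,"dz":0,"rx":0,"ry":0,"rz":0,"fingers":-1},
    {"dx":-0.1,"dy":0,"dz":0,"rx":0,"ry":0,"rz":0,"fingers":-1},
    {"dx":0,"dy":0,"dz":0,"rx":0,"ry":0,"rz":0,"fingers":-1},
    {"dx":0,"dy":0,"dz":0,"rx":0,"ry":0,"rz":0,"fingers":-1}
  ]
}}

```text
time: 13.05
tcp_pos: [0.6451, -0.0264, 0.048]
tcp_rot: [0.038, 0.999, 0.0, 0.0]
ft_force: [-1.5, 0.2, 1.3]
opening: 0.692
finger_force: 66.7
```

>>> {"fn": "servo_tool", "kwargs": {
  "deltas": [
    {"dx":-0.1,"dy":0,"dz":0,"rx":0,"ry":0,"rz":0,"fingers":-1},
    {"dx":-0.1,"dy":0,"dz":0,"rx":0,"ry":0,"rz":0,"fingers":-1},
    {"dx":0,"dy":0,"dz":0,"rx":0,"ry":0,"rz":0,"fingers":-1},
    {"dx":0,"dy":0,"dz":0,"rx":0,"ry":0,"rz":0,"fingers":-1},
    {"dx":0,"dy":0,"dz":0,"rx":0,"ry":0,"rz":0,"fingers":-1}
  ]
}}

```text
time: 13.47
tcp_pos: [0.6461, -0.0259, 0.048]
tcp_rot: [0.038, 0.999, 0.001, -0.001]
ft_force: [-5.4, 1.5, 6.1]
opening: 0.695
finger_force: 67.2
```

>>> {"fn": "servo_tool", "kwargs": {
  "deltas": [
    {"dx":-0.1,"dy":0,"dz":-0.06,"rx":0,"ry":0,"rz":0,"fingers":-1},
    {"dx":0,"dy":0,"dz":0,"rx":0,"ry":0,"rz":0,"fingers":-1},
    {"dx":0,"dy":0,"dz":0,"rx":0,"ry":0,"rz":0,"fingers":-1},
    {"dx":0,"dy":0,"dz":0,"rx":0,"ry":0,"rz":0,"fingers":-1},
    {"dx":0,"dy":0,"dz":0,"rx":0,"ry":0,"rz":0,"fingers":-1}
  ]
}}

```text
time: 13.88
tcp_pos: [0.6463, -0.0259, 0.0481]
tcp_rot: [0.038, 0.999, 0.001, -0.002]
ft_force: [-7.7, 2.1, 3.2]
opening: 0.691
finger_force: 67.2
```

```bash
python3 - <<'E'
from h import *
plan([])
E
```

```text
now [ 0.6463 -0.0259  0.0481] th 85.69 rack [0.0572 0.0032] tilt [ 3.8e-03  9.0e-04 -1.0e+00] j [-0.17  0.65  0.2   1.7  -0.16  0.81  1.6 ] F [-7.7  2.1  3.2] t 13.88
```

The board stopped against the catches at rack x = 0.057, where the force rises without motion. I'll ease off, release and lift.

>>> {"fn": "servo_tool", "kwargs": {
  "deltas": [
    {"dx":0.25,"dy":0,"dz":0,"rx":0,"ry":0,"rz":0,"fingers":-1},
    {"dx":0,"dy":0,"dz":0,"rx":0,"ry":0,"rz":0,"fingers":1},
    {"dx":0,"dy":0,"dz":0,"rx":0,"ry":0,"rz":0,"fingers":1},
    {"dx":0,"dy":0,"dz":0,"rx":0,"ry":0,"rz":0,"fingers":1},
    {"dx":0,"dy":0,"dz":0,"rx":0,"ry":0,"rz":0,"fingers":1}
  ]
}}

```text
time: 14.3
tcp_pos: [0.646, -0.027, 0.0486]
tcp_rot: [0.038, 0.999, -0.0, 0.0]
ft_force: [-0.3, -0.1, 0.4]
opening: 0.998
finger_force: 0.0
```

>>> {"fn": "servo_tool", "kwargs": {
  "deltas": [
    {"dx":0,"dy":0,"dz":-0.8,"rx":0,"ry":0,"rz":0,"fingers":1},
    {"dx":0,"dy":0,"dz":-2,"rx":0,"ry":0,"rz":0,"fingers":1},
    {"dx":0,"dy":0,"dz":-3,"rx":0,"ry":0,"rz":0,"fingers":1},
    {"dx":0,"dy":0,"dz":-2,"rx":0,"ry":0,"rz":0,"fingers":1},
    {"dx":0,"dy":0,"dz":-1,"rx":0,"ry":0,"rz":0,"fingers":-1}
  ]
}}

```text
time: 14.72
tcp_pos: [0.6472, -0.027, 0.1402]
tcp_rot: [0.038, 0.999, 0.0, 0.002]
ft_force: [0.2, -1.0, -0.6]
opening: 0.882
finger_force: 0.0
```

```bash
sed -i 's/-.0248\])/-.0226])/' h.py; python3 - <<'E'
from h import *
plan([(*rk(-.066,.131),.135,85.7,10),(*rk(-.066,.131),.058,85.7,5)])
E
```

```text
now [ 0.6472 -0.027   0.1402] th 85.64 rack [ 0.0584 -0.    ] tilt [-4.8e-03  4.0e-04 -1.0e+00] j [-0.19  0.54  0.22  1.65 -0.14  0.97  1.58] F [ 0.2 -1.  -0.6] t 14.72
-> 0.5329877722277542 0.11297149530778976 0.135 85.7
{'dx': np.float64(1.25), 'dy': np.float64(1.31), 'dz': np.float64(0.05), 'rz': np.float64(-0.0)}
{'dx': np.float64(1.25), 'dy': np.float64(1.31), 'dz': np.float64(0.05), 'rz': np.float64(-0.0)}
{'dx': np.float64(1.25), 'dy': np.float64(1.31), 'dz': np.float64(0.05), 'rz': np.float64(-0.0)}
{'dx': np.float64(1.25), 'dy': np.float64(1.31), 'dz': np.float64(0.05), 'rz': np.float64(-0.0)}
{'dx': np.float64(1.25), 'dy': np.float64(1.31), 'dz': np.float64(0.05), 'rz': np.float64(-0.0)}
{'dx': np.float64(1.24), 'dy': np.float64(1.31), 'dz': np.float64(0.05), 'rz': np.float64(-0.0)}
{'dx': np.float64(1.24), 'dy': np.float64(1.31), 'dz': np.float64(0.05), 'rz': np.float64(-0.0)}
{'dx': np.float64(1.24), 'dy': np.float64(1.31), 'dz': np.float64(0.05), 'rz': np.float64(-0.0)}
{'dx': np.float64(1.24), 'dy': np.float64(1.31), 'dz': np.float64(0.05), 'rz': np.float64(-0.0)}
{'dx': np.float64(1.24), 'dy': np.float64(1.31), 'dz': np.float64(0.05), 'rz': np.float64(-0.0)}
-> 0.5329877722277542 0.11297149530778976 0.058 85.7
{'dx': np.float64(0.0), 'dy': np.float64(0.0), 'dz': np.float64(1.54), 'rz': np.float64(-0.0)}
{'dx': np.float64(0.0), 'dy': np.float64(0.0), 'dz': np.float64(1.54), 'rz': np.float64(-0.0)}
{'dx': np.float64(0.0), 'dy': np.float64(0.0), 'dz': np.float64(1.54), 'rz': np.float64(-0.0)}
{'dx': np.float64(0.0), 'dy': np.float64(0.0), 'dz': np.float64(1.54), 'rz': np.float64(-0.0)}
{'dx': np.float64(0.0), 'dy': np.float64(0.0), 'dz': np.float64(1.54), 'rz': np.float64(-0.0)}
```

>>> {"fn": "servo_tool", "kwargs": {
  "deltas": [
    {"dx":1.5,"dy":1.6,"dz":0,"rx":0,"ry":0,"rz":0,"fingers":-1},
    {"dx":2.7,"dy":2.8,"dz":0,"rx":0,"ry":0,"rz":0,"fingers":-1},
    {"dx":2.7,"dy":2.8,"dz":0,"rx":0,"ry":0,"rz":0,"fingers":-1},
    {"dx":2.7,"dy":2.8,"dz":0,"rx":0,"ry":0,"rz":0,"fingers":-1},
    {"dx":1.8,"dy":1.9,"dz":0,"rx":0,"ry":0,"rz":0,"fingers":-1}
  ]
}}

```text
time: 15.13
tcp_pos: [0.5382, 0.1035, 0.1361]
tcp_rot: [0.037, 0.999, 0.0, -0.001]
ft_force: [0.5, 0.9, 0.2]
opening: 0.143
finger_force: 0.0
```

>>> {"fn": "servo_tool", "kwargs": {
  "deltas": [
    {"dx":1.0,"dy":1.2,"dz":0,"rx":0,"ry":0,"rz":0,"fingers":-1},
    {"dx":0,"dy":0,"dz":1.5,"rx":0,"ry":0,"rz":0,"fingers":-1},
    {"dx":0,"dy":0,"dz":3,"rx":0,"ry":0,"rz":0,"fingers":-1},
    {"dx":0,"dy":0,"dz":2.5,"rx":0,"ry":0,"rz":0,"fingers":-1},
    {"dx":0,"dy":0,"dz":1,"rx":0,"ry":0,"rz":0,"fingers":-1}
  ]
}}

```text
time: 15.55
tcp_pos: [0.5298, 0.1131, 0.0536]
tcp_rot: [0.038, 0.999, -0.001, -0.002]
ft_force: [-1.2, -0.1, -0.4]
opening: 0.004
finger_force: 0.0
```

```bash
python3 - <<'E'
from h import *
plan([(*rk(-.066,.090),.058,85.7,4),(*rk(-.061,.062),.058,85.7,4)])
E
```

```text
now [0.5298 0.1131 0.0536] th 85.69 rack [-0.0692  0.1309] tilt [ 0.0037 -0.0015 -1.    ] j [-0.43  0.5   0.17  1.97 -0.13  0.69  1.31] F [-1.2 -0.1 -0.4] t 15.55
-> 0.5299197427190798 0.07208644675781366 0.058 85.7
{'dx': np.float64(-0.08), 'dy': np.float64(-1.02), 'dz': np.float64(-0.11), 'rz': np.float64(-0.0)}
{'dx': np.float64(-0.08), 'dy': np.float64(-1.02), 'dz': np.float64(-0.11), 'rz': np.float64(-0.0)}
{'dx': np.float64(-0.08), 'dy': np.float64(-1.02), 'dz': np.float64(-0.11), 'rz': np.float64(-0.0)}
{'dx': np.float64(-0.08), 'dy': np.float64(-1.02), 'dz': np.float64(-0.11), 'rz': np.float64(-0.0)}
-> 0.5328104845851042 0.043790800247016023 0.058 85.7
{'dx': np.float64(-0.13), 'dy': np.float64(-0.7), 'dz': np.float64(-0.0), 'rz': np.float64(0.0)}
{'dx': np.float64(-0.13), 'dy': np.float64(-0.7), 'dz': np.float64(-0.0), 'rz': np.float64(0.0)}
{'dx': np.float64(-0.13), 'dy': np.float64(-0.7), 'dz': np.float64(-0.0), 'rz': np.float64(0.0)}
{'dx': np.float64(-0.13), 'dy': np.float64(-0.7), 'dz': np.float64(-0.0), 'rz': np.float64(0.0)}
```

>>> {"fn": "servo_tool", "kwargs": {
  "deltas": [
    {"dx":-0.1,"dy":-1.0,"dz":-0.2,"rx":0,"ry":0,"rz":0,"fingers":-1},
    {"dx":-0.1,"dy":-1.0,"dz":0,"rx":0,"ry":0,"rz":0,"fingers":-1},
    {"dx":-0.1,"dy":-1.0,"dz":0,"rx":0,"ry":0,"rz":0,"fingers":-1},
    {"dx":-0.1,"dy":-1.0,"dz":0,"rx":0,"ry":0,"rz":0,"fingers":-1},
    {"dx":-0.1,"dy":-1.0,"dz":0,"rx":0,"ry":0,"rz":0,"fingers":-1}
  ]
}}

```text
time: 15.97
tcp_pos: [0.5344, 0.0617, 0.0598]
tcp_rot: [0.038, 0.999, 0.0, 0.002]
ft_force: [1.8, 1.6, 0.0]
opening: -0.001
finger_force: 1.1
```

>>> {"fn": "servo_tool", "kwargs": {
  "deltas": [
    {"dx":-0.1,"dy":-0.8,"dz":0,"rx":0,"ry":0,"rz":0,"fingers":-1},
    {"dx":-0.1,"dy":-0.7,"dz":0,"rx":0,"ry":0,"rz":0,"fingers":-1},
    {"dx":-0.1,"dy":-0.4,"dz":0,"rx":0,"ry":0,"rz":0,"fingers":-1},
    {"dx":0,"dy":0,"dz":0,"rx":0,"ry":0,"rz":0,"fingers":-1},
    {"dx":0,"dy":0,"dz":0,"rx":0,"ry":0,"rz":0,"fingers":-1}
  ]
}}

```text
time: 16.38
tcp_pos: [0.5341, 0.0433, 0.0583]
tcp_rot: [0.038, 0.999, -0.0, -0.001]
ft_force: [0.4, -0.1, -0.4]
opening: -0.001
finger_force: 0.0
```

```bash
python3 - <<'E'
from h import *
plan([(*rk(-.068,-.138),.058,85.7,10)])
E
```

```text
now [0.5341 0.0433 0.0583] th 85.62 rack [-0.0597  0.0616] tilt [ 1.1e-03 -5.0e-04 -1.0e+00] j [-0.31  0.48  0.18  1.98 -0.13  0.69  1.44] F [ 0.4 -0.1 -0.4] t 16.38
-> 0.5108641128391356 -0.1551246510562645 0.058 85.7
{'dx': np.float64(0.08), 'dy': np.float64(-2.0), 'dz': np.float64(0.0), 'rz': np.float64(-0.0)}
{'dx': np.float64(0.08), 'dy': np.float64(-2.0), 'dz': np.float64(0.0), 'rz': np.float64(-0.0)}
{'dx': np.float64(0.08), 'dy': np.float64(-2.0), 'dz': np.float64(0.0), 'rz': np.float64(-0.0)}
{'dx': np.float64(0.08), 'dy': np.float64(-2.0), 'dz': np.float64(0.0), 'rz': np.float64(-0.0)}
{'dx': np.float64(0.08), 'dy': np.float64(-2.0), 'dz': np.float64(0.0), 'rz': np.float64(-0.0)}
{'dx': np.float64(0.08), 'dy': np.float64(-2.0), 'dz': np.float64(0.0), 'rz': np.float64(-0.0)}
{'dx': np.float64(0.08), 'dy': np.float64(-2.0), 'dz': np.float64(0.0), 'rz': np.float64(-0.0)}
{'dx': np.float64(0.08), 'dy': np.float64(-2.0), 'dz': np.float64(0.0), 'rz': np.float64(-0.0)}
{'dx': np.float64(0.08), 'dy': np.float64(-2.0), 'dz': np.float64(0.0), 'rz': np.float64(-0.0)}
{'dx': np.float64(0.08), 'dy': np.float64(-2.0), 'dz': np.float64(0.0), 'rz': np.float64(-0.0)}
```

>>> {"fn": "servo_tool", "kwargs": {
  "deltas": [
    {"dx":0.2,"dy":0.5,"dz":-1.5,"rx":0,"ry":0,"rz":0,"fingers":-1},
    {"dx":0.2,"dy":0,"dz":-3,"rx":0,"ry":0,"rz":0,"fingers":-1},
    {"dx":0.2,"dy":-1.5,"dz":-2.5,"rx":0,"ry":0,"rz":0,"fingers":-1},
    {"dx":0.1,"dy":-3,"dz":0,"rx":0,"ry":0,"rz":0,"fingers":-1},
    {"dx":0.1,"dy":-4,"dz":0,"rx":0,"ry":0,"rz":0,"fingers":-1}
  ]
}}

```text
time: 16.8
tcp_pos: [0.5213, -0.0327, 0.1297]
tcp_rot: [0.035, 0.999, 0.001, 0.001]
ft_force: [1.7, -0.1, -1.2]
opening: -0.005
finger_force: 0.0
```

>>> {"fn": "servo_tool", "kwargs": {
  "deltas": [
    {"dx":0,"dy":-4,"dz":0,"rx":0,"ry":0,"rz":0,"fingers":-1},
    {"dx":0,"dy":-4,"dz":0,"rx":0,"ry":0,"rz":0,"fingers":-1},
    {"dx":0,"dy":-3,"dz":0,"rx":0,"ry":0,"rz":0,"fingers":-1},
    {"dx":0,"dy":-1,"dz":0,"rx":0,"ry":0,"rz":0,"fingers":-1},
    {"dx":0,"dy":0,"dz":1,"rx":0,"ry":0,"rz":0,"fingers":-1}
  ]
}}

```text
time: 17.22
tcp_pos: [0.5114, -0.1585, 0.1194]
tcp_rot: [0.04, 0.999, -0.001, 0.001]
ft_force: [-0.2, 0.7, -0.3]
opening: 0.003
finger_force: 0.0
```

```bash
python3 - <<'E'
from h import *
plan([(*rk(-.067,-.136),.058,85.7,5),(*rk(-.061,-.062),.058,85.7,8)])
E
```

```text
now [ 0.5114 -0.1585  0.1194] th 85.37 rack [-0.0672 -0.1413] tilt [-0.0019 -0.0016 -1.    ] j [ 0.01  0.39  0.26  1.95 -0.13  0.82  1.83] F [-0.2  0.7 -0.3] t 17.22
-> 0.5120109691212654 -0.153205088432087 0.058 85.7
{'dx': np.float64(-0.0), 'dy': np.float64(0.11), 'dz': np.float64(1.23), 'rz': np.float64(-0.001)}
{'dx': np.float64(-0.0), 'dy': np.float64(0.11), 'dz': np.float64(1.23), 'rz': np.float64(-0.001)}
{'dx': np.float64(-0.0), 'dy': np.float64(0.11), 'dz': np.float64(1.23), 'rz': np.float64(-0.001)}
{'dx': np.float64(-0.0), 'dy': np.float64(0.11), 'dz': np.float64(1.23), 'rz': np.float64(-0.001)}
{'dx': np.float64(-0.0), 'dy': np.float64(0.11), 'dz': np.float64(1.23), 'rz': np.float64(-0.001)}
-> 0.5235315660710644 -0.07986154170900928 0.058 85.7
{'dx': np.float64(-0.07), 'dy': np.float64(0.93), 'dz': np.float64(-0.0), 'rz': np.float64(-0.0)}
{'dx': np.float64(-0.07), 'dy': np.float64(0.93), 'dz': np.float64(-0.0), 'rz': np.float64(-0.0)}
{'dx': np.float64(-0.07), 'dy': np.float64(0.93), 'dz': np.float64(-0.0), 'rz': np.float64(-0.0)}
{'dx': np.float64(-0.07), 'dy': np.float64(0.93), 'dz': np.float64(-0.0), 'rz': np.float64(-0.0)}
{'dx': np.float64(-0.07), 'dy': np.float64(0.93), 'dz': np.float64(-0.0), 'rz': np.float64(-0.0)}
{'dx': np.float64(-0.07), 'dy': np.float64(0.93), 'dz': np.float64(-0.0), 'rz': np.float64(-0.0)}
{'dx': np.float64(-0.07), 'dy': np.float64(0.93), 'dz': np.float64(-0.0), 'rz': np.float64(-0.0)}
{'dx': np.float64(-0.07), 'dy': np.float64(0.93), 'dz': np.float64(-0.0), 'rz': np.float64(-0.0)}
```

>>> {"fn": "servo_tool", "kwargs": {
  "deltas": [
    {"dx":0,"dy":0,"dz":2,"rx":0,"ry":0,"rz":0,"fingers":-1},
    {"dx":0,"dy":0,"dz":2.5,"rx":0,"ry":0,"rz":0,"fingers":-1},
    {"dx":0,"dy":0,"dz":1.3,"rx":0,"ry":0,"rz":0,"fingers":-1},
    {"dx":0,"dy":0.5,"dz":0,"rx":0,"ry":0,"rz":0,"fingers":-1},
    {"dx":-0.1,"dy":1.0,"dz":0,"rx":0,"ry":0,"rz":0,"fingers":-1}
  ]
}}

```text
time: 17.63
tcp_pos: [0.5124, -0.1391, 0.0593]
tcp_rot: [0.038, 0.999, 0.0, -0.002]
ft_force: [-1.2, -2.8, -1.0]
opening: 0.0
finger_force: 1.0
```

>>> {"fn": "servo_tool", "kwargs": {
  "deltas": [
    {"dx":-0.1,"dy":1.0,"dz":0,"rx":0,"ry":0,"rz":0,"fingers":-1},
    {"dx":-0.1,"dy":1.0,"dz":0,"rx":0,"ry":0,"rz":0,"fingers":-1},
    {"dx":-0.1,"dy":1.0,"dz":0,"rx":0,"ry":0,"rz":0,"fingers":-1},
    {"dx":-0.1,"dy":1.0,"dz":0,"rx":0,"ry":0,"rz":0,"fingers":-1},
    {"dx":-0.1,"dy":1.0,"dz":0,"rx":0,"ry":0,"rz":0,"fingers":-1}
  ]
}}

```text
time: 18.05
tcp_pos: [0.5238, -0.0893, 0.0613]
tcp_rot: [0.038, 0.999, -0.0, 0.001]
ft_force: [1.7, -2.6, -0.7]
opening: 0.001
finger_force: 1.4
```

```bash
python3 - <<'E'
from h import *
plan([(*rk(-.061,-.062),.058,85.7,3)])
E
```

```text
now [ 0.5238 -0.0893  0.0613] th 85.69 rack [-0.06   -0.0714] tilt [-2.8e-03 -1.0e-04 -1.0e+00] j [-0.1   0.47  0.23  2.   -0.16  0.69  1.73] F [ 1.7 -2.6 -0.7] t 18.05
-> 0.5235315660710644 -0.07986154170900928 0.058 85.7
{'dx': np.float64(0.03), 'dy': np.float64(0.31), 'dz': np.float64(0.11), 'rz': np.float64(-0.0)}
{'dx': np.float64(0.03), 'dy': np.float64(0.31), 'dz': np.float64(0.11), 'rz': np.float64(-0.0)}
{'dx': np.float64(0.03), 'dy': np.float64(0.31), 'dz': np.float64(0.11), 'rz': np.float64(-0.0)}
```

Next I'll finish this swing, back off, and rise behind the rack for a look.

>>> {"fn": "servo_tool", "kwargs": {
  "deltas": [
    {"dx":0,"dy":0.5,"dz":0.2,"rx":0,"ry":0,"rz":0,"fingers":-1},
    {"dx":0,"dy":0.4,"dz":0,"rx":0,"ry":0,"rz":0,"fingers":-1},
    {"dx":0,"dy":0,"dz":0,"rx":0,"ry":0,"rz":0,"fingers":-1},
    {"dx":0.2,"dy":-0.6,"dz":0,"rx":0,"ry":0,"rz":0,"fingers":-1},
    {"dx":1.5,"dy":-0.6,"dz":-1,"rx":0,"ry":0,"rz":0,"fingers":-1}
  ]
}}

```text
time: 18.47
tcp_pos: [0.5055, -0.0922, 0.0672]
tcp_rot: [0.037, 0.999, -0.0, -0.001]
ft_force: [0.1, 0.1, 0.9]
opening: 0.0
finger_force: 0.0
```

>>> {"fn": "servo_tool", "kwargs": {
  "deltas": [
    {"dx":3,"dy":1,"dz":-3,"rx":0,"ry":0,"rz":0,"fingers":0.3},
    {"dx":3,"dy":2,"dz":-3,"rx":0,"ry":0,"rz":0,"fingers":0.3},
    {"dx":1.5,"dy":2,"dz":-1,"rx":0,"ry":0,"rz":0,"fingers":0.3},
    {"dx":0,"dy":1,"dz":0,"rx":0,"ry":0,"rz":0,"fingers":0.3},
    {"dx":0,"dy":0,"dz":0,"rx":0,"ry":0,"rz":0,"fingers":0.3}
  ]
}}

```text
time: 18.88
tcp_pos: [0.4393, -0.0281, 0.1344]
tcp_rot: [0.037, 0.999, 0.001, 0.001]
ft_force: [0.4, 1.2, -0.3]
opening: 0.646
finger_force: 0.0
```

```bash
python3 - <<'E'
from h import *
s=cams.snapshot("scene");cv2.imwrite("pics/c5.png",cv2.resize(s["color"][190:330,240:400],None,fx=4.5,fy=4.2,interpolation=cv2.INTER_CUBIC))
plan([(*rk(-.085,0),.10,85.7,5)])
E
```

```text
now [ 0.4396 -0.0294  0.1339] th 85.75 rack [-0.1485 -0.018 ] tilt [-8.e-04  6.e-04 -1.e+00] j [-0.25  0.22  0.24  2.15 -0.08  0.78  1.53] F [0.3 0.1 0. ] t 18.93
-> 0.5042383139817568 -0.01623945101860185 0.1 85.7
{'dx': np.float64(-1.27), 'dy': np.float64(0.36), 'dz': np.float64(0.68), 'rz': np.float64(0.0)}
{'dx': np.float64(-1.27), 'dy': np.float64(0.36), 'dz': np.float64(0.68), 'rz': np.float64(0.0)}
{'dx': np.float64(-1.27), 'dy': np.float64(0.36), 'dz': np.float64(0.68), 'rz': np.float64(0.0)}
{'dx': np.float64(-1.27), 'dy': np.float64(0.36), 'dz': np.float64(0.68), 'rz': np.float64(0.0)}
{'dx': np.float64(-1.27), 'dy': np.float64(0.36), 'dz': np.float64(0.68), 'rz': np.float64(0.0)}
```

View pics/c5.png

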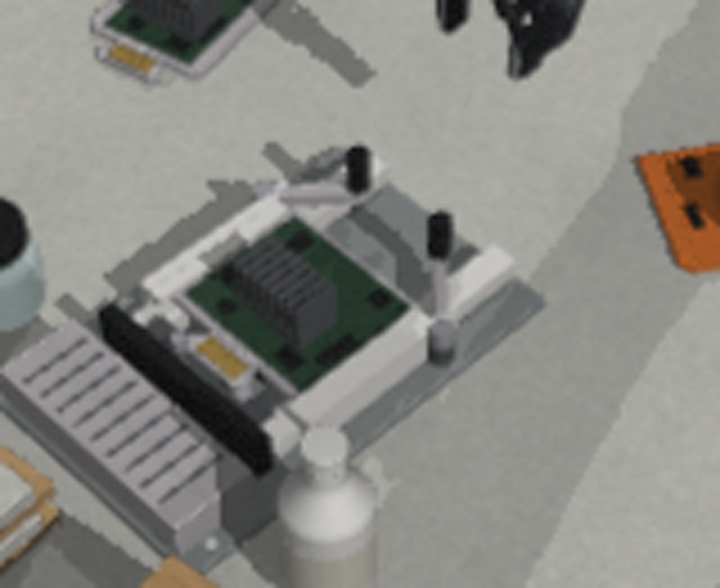

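The board is seated in the guides and both levers point diagonally inward, with post tops at c5 (440,215) left and (358,150) right. I'll turn these into lever angles.

```bash
python3 - <<'E'
from h import *
s=cams.snapshot("scene")
for u,v,sg in((440,216,1),(358,151,-1)):
    r=unrk(onz(s,(240+u/4.5-.4,190+v/4.2-.4),.085));d=r-[-.005,sg*.085]
    print(r.round(4),np.linalg.norm(d).round(4),"phi",np.arctan2(-d[0],-sg*d[1]).round(2))
E
```

```text
[-0.0535  0.0385] 0.0672 phi 0.81
[-0.0562 -0.0403] 0.068 phi 0.85
```

>>> {"fn": "servo_tool", "kwargs": {
  "deltas": [
    {"dx":-1.0,"dy":0.4,"dz":0.8,"rx":0,"ry":0,"rz":0,"fingers":0.3},
    {"dx":-1.7,"dy":0.6,"dz":2,"rx":0,"ry":0,"rz":0,"fingers":0.3},
    {"dx":-1.7,"dy":0.5,"dz":2.5,"rx":0,"ry":0,"rz":0,"fingers":0.3},
    {"dx":-1.0,"dy":0.3,"dz":2.0,"rx":0,"ry":0,"rz":0,"fingers":0.3},
    {"dx":-0.4,"dy":0,"dz":1.0,"rx":0,"ry":0,"rz":0,"fingers":0.3}
  ]
}}

```text
time: 19.4
tcp_pos: [0.4989, -0.0172, 0.0474]
tcp_rot: [0.038, 0.999, -0.001, -0.002]
ft_force: [-0.7, -0.6, 0.4]
opening: 0.646
finger_force: 0.0
```

>>> {"fn": "servo_tool", "kwargs": {
  "deltas": [
    {"dx":0,"dy":0,"dz":0,"rx":0,"ry":0,"rz":0,"fingers":0.3},
    {"dx":0,"dy":0,"dz":0,"rx":0,"ry":0,"rz":0,"fingers":0.3},
    {"dx":-0.3,"dy":0,"dz":0,"rx":0,"ry":0,"rz":0,"fingers":0.3},
    {"dx":-0.3,"dy":0,"dz":0,"rx":0,"ry":0,"rz":0,"fingers":0.3},
    {"dx":0,"dy":0,"dz":0,"rx":0,"ry":0,"rz":0,"fingers":0.3}
  ]
}}

```text
time: 19.82
tcp_pos: [0.5057, -0.0169, 0.052]
tcp_rot: [0.038, 0.999, 0.0, 0.001]
ft_force: [-0.5, -0.3, 0.4]
opening: 0.648
finger_force: 0.0
```

```bash
python3 - <<'E'
from h import *
plan([(*rk(-.06,0),.05,85.7,5)])
E
```

```text
now [ 0.5057 -0.0169  0.052 ] th 85.64 rack [-0.0834 -0.0005] tilt [-2.6e-03  4.0e-04 -1.0e+00] j [-0.23  0.45  0.21  2.06 -0.15  0.64  1.58] F [-0.5 -0.3  0.4] t 19.82
-> 0.5291682216341813 -0.01811020071901307 0.05 85.7
{'dx': np.float64(-0.47), 'dy': np.float64(0.01), 'dz': np.float64(0.04), 'rz': np.float64(-0.0)}
{'dx': np.float64(-0.47), 'dy': np.float64(0.01), 'dz': np.float64(0.04), 'rz': np.float64(-0.0)}
{'dx': np.float64(-0.47), 'dy': np.float64(0.01), 'dz': np.float64(0.04), 'rz': np.float64(-0.0)}
{'dx': np.float64(-0.47), 'dy': np.float64(0.01), 'dz': np.float64(0.04), 'rz': np.float64(-0.0)}
{'dx': np.float64(-0.47), 'dy': np.float64(0.01), 'dz': np.float64(0.04), 'rz': np.float64(-0.0)}
```

>>> {"fn": "servo_tool", "kwargs": {
  "deltas": [
    {"dx":-0.5,"dy":0,"dz":0,"rx":0,"ry":0,"rz":0,"fingers":0.3},
    {"dx":-0.5,"dy":0,"dz":0,"rx":0,"ry":0,"rz":0,"fingers":0.3},
    {"dx":-0.4,"dy":0,"dz":0,"rx":0,"ry":0,"rz":0,"fingers":0.25},
    {"dx":-0.4,"dy":0,"dz":0,"rx":0,"ry":0,"rz":0,"fingers":0.2},
    {"dx":-0.3,"dy":0,"dz":0,"rx":0,"ry":0,"rz":0,"fingers":0.15}
  ]
}}

```text
time: 20.23
tcp_pos: [0.5237, -0.0168, 0.0504]
tcp_rot: [0.038, 0.999, 0.001, -0.002]
ft_force: [-14.6, 5.5, 10.7]
opening: 0.575
finger_force: 8.7
```

>>> {"fn": "servo_tool", "kwargs": {
  "deltas": [
    {"dx":-0.3,"dy":0,"dz":0,"rx":0,"ry":0,"rz":0,"fingers":0.1},
    {"dx":-0.3,"dy":0,"dz":0,"rx":0,"ry":0,"rz":0,"fingers":0.1},
    {"dx":-0.2,"dy":0,"dz":0,"rx":0,"ry":0,"rz":0,"fingers":0.05},
    {"dx":0,"dy":0,"dz":0,"rx":0,"ry":0,"rz":0,"fingers":0.05},
    {"dx":0,"dy":0,"dz":0,"rx":0,"ry":0,"rz":0,"fingers":0.05}
  ]
}}

```text
time: 20.65
tcp_pos: [0.5264, -0.0169, 0.0499]
tcp_rot: [0.037, 0.999, 0.001, -0.007]
ft_force: [-22.9, 6.1, 19.5]
opening: 0.529
finger_force: 17.6
```

```bash
python3 - <<'E'
from h import *
plan([]);print(monitor.get_obs()["moment"])
s=cams.snapshot("scene");cv2.imwrite("pics/c6.png",cv2.resize(s["color"][190:330,240:400],None,fx=4.5,fy=4.2,interpolation=cv2.INTER_CUBIC))
E
```

```text
now [ 0.5264 -0.0169  0.0499] th 85.73 rack [-0.0629  0.001 ] tilt [ 0.0145  0.0015 -0.9999] j [-0.22  0.49  0.2   2.   -0.16  0.68  1.58] F [-22.9   6.1  19.5] t 20.65
[ 1.20894222  4.3669982  -0.08181585]
```

View pics/c6.png

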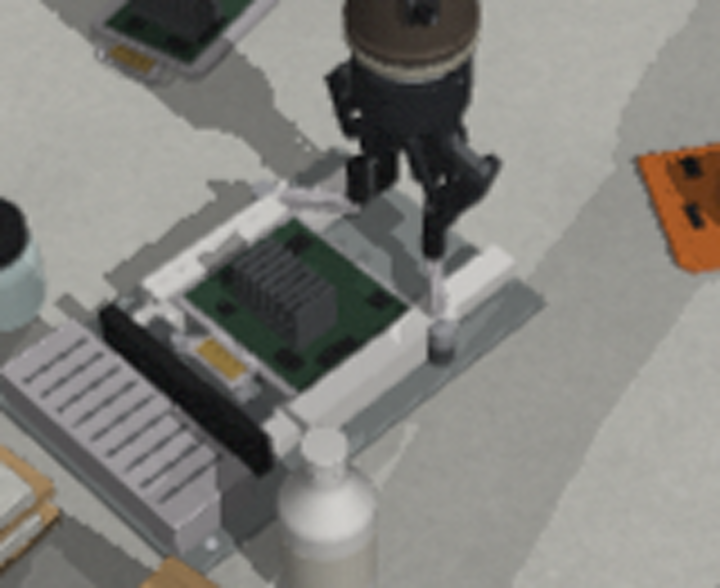

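The fingers are on both posts and the board has not moved yet. There is some vertical load, so I'll lift slightly and keep pushing.

>>> {"fn": "servo_tool", "kwargs": {
  "deltas": [
    {"dx":0,"dy":0,"dz":-0.3,"rx":0,"ry":0,"rz":0,"fingers":0.15},
    {"dx":0,"dy":0,"dz":-0.2,"rx":0,"ry":0,"rz":0,"fingers":0.15},
    {"dx":0,"dy":0,"dz":0,"rx":0,"ry":0,"rz":0,"fingers":0.15},
    {"dx":0,"dy":0,"dz":0,"rx":0,"ry":0,"rz":0,"fingers":0.15},
    {"dx":0,"dy":0,"dz":0,"rx":0,"ry":0,"rz":0,"fingers":0.15}
  ]
}}

```text
time: 21.12
tcp_pos: [0.5242, -0.0168, 0.0519]
tcp_rot: [0.037, 0.999, 0.001, -0.01]
ft_force: [-18.4, 6.0, -7.9]
opening: 0.573
finger_force: 14.6
```

```bash
python3 - <<'E'
from h import *
plan([]);print(monitor.get_obs()["moment"],monitor.get_obs()["opening"])
E
```

```text
now [ 0.5242 -0.0168  0.0519] th 85.74 rack [-0.0651  0.001 ] tilt [ 1.920e-02  6.000e-04 -9.998e-01] j [-0.22  0.49  0.21  2.   -0.16  0.69  1.58] F [-18.4   6.   -7.9] t 21.12
[ 1.35270373  3.48927748 -0.11035676] 0.5725300400205857
```

>>> {"fn": "servo_tool", "kwargs": {
  "deltas": [
    {"dx":0,"dy":0,"dz":0,"rx":0,"ry":0,"rz":0,"fingers":0.08},
    {"dx":-0.1,"dy":0,"dz":0,"rx":0,"ry":0,"rz":0,"fingers":0.02},
    {"dx":-0.1,"dy":0,"dz":0,"rx":0,"ry":0,"rz":0,"fingers":-0.04},
    {"dx":-0.1,"dy":0,"dz":0,"rx":0,"ry":0,"rz":0,"fingers":-0.1},
    {"dx":0,"dy":0,"dz":0,"rx":0,"ry":0,"rz":0,"fingers":-0.15}
  ]
}}

```text
time: 21.53
tcp_pos: [0.5306, -0.0174, 0.0534]
tcp_rot: [0.037, 0.999, 0.001, -0.006]
ft_force: [-12.2, 5.4, -3.0]
opening: 0.423
finger_force: 6.4
```

```bash
python3 - <<'E'
from h import *
plan([]);print(monitor.get_obs()["moment"],monitor.get_obs()["opening"])
E
```

```text
now [ 0.5306 -0.0174  0.0534] th 85.72 rack [-0.0586  0.0008] tilt [ 1.240e-02  7.000e-04 -9.999e-01] j [-0.22  0.49  0.21  1.99 -0.16  0.69  1.58] F [-12.2   5.4  -3. ] t 21.53
[ 0.93717073  2.50555311 -0.08762486] 0.4231960974903774
```

>>> {"fn": "servo_tool", "kwargs": {
  "deltas": [
    {"dx":-0.2,"dy":0,"dz":0,"rx":0,"ry":0,"rz":0,"fingers":-0.2},
    {"dx":-0.2,"dy":0,"dz":0,"rx":0,"ry":0,"rz":0,"fingers":-0.24},
    {"dx":-0.2,"dy":0,"dz":0,"rx":0,"ry":0,"rz":0,"fingers":-0.28},
    {"dx":-0.2,"dy":0,"dz":0,"rx":0,"ry":0,"rz":0,"fingers":-0.32},
    {"dx":0,"dy":0,"dz":0,"rx":0,"ry":0,"rz":0,"fingers":-0.35}
  ]
}}

```text
time: 21.95
tcp_pos: [0.5388, -0.0178, 0.0538]
tcp_rot: [0.037, 0.999, 0.001, -0.006]
ft_force: [-13.2, 5.4, -0.1]
opening: 0.324
finger_force: 8.6
```

```bash
python3 - <<'E'
from h import *
plan([]);print(monitor.get_obs()["moment"],monitor.get_obs()["opening"])
E
```

```text
now [ 0.5388 -0.0178  0.0538] th 85.74 rack [-0.0505  0.0011] tilt [ 0.0123  0.0012 -0.9999] j [-0.21  0.5   0.21  1.97 -0.16  0.7   1.59] F [-13.2   5.4  -0.1] t 21.95
[ 1.02615051  2.58504283 -0.01665332] 0.32370463377100944
```

>>> {"fn": "servo_tool", "kwargs": {
  "deltas": [
    {"dx":-0.2,"dy":0,"dz":0,"rx":0,"ry":0,"rz":0,"fingers":-0.37},
    {"dx":-0.2,"dy":0,"dz":0,"rx":0,"ry":0,"rz":0,"fingers":-0.39},
    {"dx":-0.2,"dy":0,"dz":0,"rx":0,"ry":0,"rz":0,"fingers":-0.41},
    {"dx":-0.2,"dy":0,"dz":0,"rx":0,"ry":0,"rz":0,"fingers":-0.43},
    {"dx":0,"dy":0,"dz":0,"rx":0,"ry":0,"rz":0,"fingers":-0.44}
  ]
}}

```text
time: 22.37
tcp_pos: [0.5443, -0.0183, 0.0536]
tcp_rot: [0.037, 0.999, 0.001, -0.008]
ft_force: [-21.7, 5.6, 10.8]
opening: 0.281
finger_force: 24.5
```

```bash
python3 - <<'E'
from h import *
plan([]);print(monitor.get_obs()["moment"],monitor.get_obs()["opening"])
E
```

```text
now [ 0.5443 -0.0183  0.0536] th 85.74 rack [-0.0449  0.001 ] tilt [ 0.017   0.0012 -0.9999] j [-0.21  0.51  0.21  1.95 -0.16  0.71  1.59] F [-21.7   5.6  10.8] t 22.37
[ 1.21083092  4.3022341  -0.03210829] 0.2813812077885432
```

>>> {"fn": "servo_tool", "kwargs": {
  "deltas": [
    {"dx":-0.2,"dy":0,"dz":-0.05,"rx":0,"ry":0,"rz":0,"fingers":-0.46},
    {"dx":-0.2,"dy":0,"dz":-0.05,"rx":0,"ry":0,"rz":0,"fingers":-0.48},
    {"dx":-0.1,"dy":0,"dz":0,"rx":0,"ry":0,"rz":0,"fingers":-0.5},
    {"dx":0,"dy":0,"dz":0,"rx":0,"ry":0,"rz":0,"fingers":-0.52},
    {"dx":0,"dy":0,"dz":0,"rx":0,"ry":0,"rz":0,"fingers":-0.52}
  ]
}}

```text
time: 22.78
tcp_pos: [0.5493, -0.0186, 0.0538]
tcp_rot: [0.037, 0.999, 0.001, -0.008]
ft_force: [-17.7, 6.0, 0.9]
opening: 0.242
finger_force: 22.0
```

```bash
python3 - <<'E'
from h import *
plan([]);print(monitor.get_obs()["moment"],monitor.get_obs()["opening"])
E
```

```text
now [ 0.5493 -0.0186  0.0538] th 85.75 rack [-0.0399  0.001 ] tilt [ 1.700e-02  9.000e-04 -9.999e-01] j [-0.21  0.52  0.21  1.94 -0.16  0.72  1.59] F [-17.7   6.    0.9] t 22.78
[1.12874713 3.67128244 0.05448857] 0.24200976203390825
```

>>> {"fn": "servo_tool", "kwargs": {
  "deltas": [
    {"dx":-0.2,"dy":0,"dz":0,"rx":0,"ry":0,"rz":0,"fingers":-0.53},
    {"dx":-0.2,"dy":0,"dz":0,"rx":0,"ry":0,"rz":0,"fingers":-0.54},
    {"dx":-0.1,"dy":0,"dz":0,"rx":0,"ry":0,"rz":0,"fingers":-0.55},
    {"dx":0,"dy":0,"dz":0,"rx":0,"ry":0,"rz":0,"fingers":-0.55},
    {"dx":0,"dy":0,"dz":0,"rx":0,"ry":0,"rz":0,"fingers":-0.55}
  ]
}}

```text
time: 23.2
tcp_pos: [0.5535, -0.019, 0.0537]
tcp_rot: [0.037, 0.999, 0.001, -0.009]
ft_force: [-19.9, 5.4, 2.6]
opening: 0.225
finger_force: 32.0
```

```bash
python3 - <<'E'
from h import *
plan([]);print(monitor.get_obs()["moment"],monitor.get_obs()["opening"])
E
```

```text
now [ 0.5535 -0.019   0.0537] th 85.75 rack [-0.0356  0.001 ] tilt [ 1.850e-02  9.000e-04 -9.998e-01] j [-0.21  0.52  0.21  1.93 -0.16  0.73  1.59] F [-19.9   5.4   2.6] t 23.2
[1.16171145 4.13877548 0.06914411] 0.224667022831498
```

>>> {"fn": "servo_tool", "kwargs": {
  "deltas": [
    {"dx":-0.2,"dy":0,"dz":0,"rx":0,"ry":0,"rz":0,"fingers":-0.55},
    {"dx":-0.2,"dy":0,"dz":0,"rx":0,"ry":0,"rz":0,"fingers":-0.55},
    {"dx":-0.1,"dy":0,"dz":0,"rx":0,"ry":0,"rz":0,"fingers":-0.55},
    {"dx":0,"dy":0,"dz":0,"rx":0,"ry":0,"rz":0,"fingers":-0.55},
    {"dx":0,"dy":0,"dz":0,"rx":0,"ry":0,"rz":0,"fingers":-0.55}
  ]
}}

```text
time: 23.62
tcp_pos: [0.5567, -0.0188, 0.0535]
tcp_rot: [0.037, 0.999, 0.001, -0.011]
ft_force: [-26.5, 8.6, 7.2]
opening: 0.218
finger_force: 48.0
```

```bash
python3 - <<'E'
from h import *
plan([]);print(monitor.get_obs()["moment"],monitor.get_obs()["opening"])
E
```

```text
now [ 0.5567 -0.0188  0.0535] th 85.75 rack [-0.0325  0.0013] tilt [ 0.0221  0.0014 -0.9998] j [-0.21  0.53  0.21  1.92 -0.16  0.73  1.59] F [-26.5   8.6   7.2] t 23.62
[ 1.30384787  5.28843605 -0.20307816] 0.21796272703617864
```

```bash
python3 - <<'E'
from h import *
s=cams.snapshot("scene");cv2.imwrite("pics/c7.png",cv2.resize(s["color"][200:310,260:370],None,fx=5.4,fy=5.4,interpolation=cv2.INTER_CUBIC))
np.save("c7.npy",s["color"])
for P in [(0,.07,.036),(0,-.07,.036),(.065,0,.08),(-.012,.07,.036),(-.005,.02,.085),(-.005,-.02,.085),(.082,.03,.08),(.082,-.03,.08),(.048,.03,.08),(.133,.03,.033)]:
    u,v=proj(s,[[*rk(P[0],P[1]),P[2]]])[0];print(P,((u-260+.4)*5.4).round(),((v-200+.4)*5.4).round())
E
```

```text
(0, 0.07, 0.036) 390.0 367.0
(0, -0.07, 0.036) 214.0 220.0
(0.065, 0, 0.08) 210.0 313.0
(-0.012, 0.07, 0.036) 406.0 354.0
(-0.005, 0.02, 0.085) 331.0 255.0
(-0.005, -0.02, 0.085) 280.0 212.0
(0.082, 0.03, 0.08) 225.0 366.0
(0.082, -0.03, 0.08) 148.0 299.0
(0.048, 0.03, 0.08) 272.0 328.0
(0.133, 0.03, 0.033) 157.0 473.0
```

View pics/c7.png

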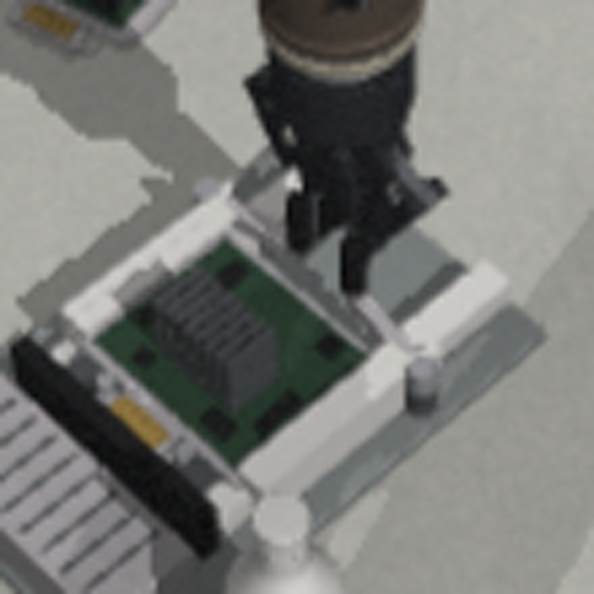

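The board is nearly home in c7, with the sink's front corner at (275,335) against (272,328) predicted. The levers still need to go slightly further, so I'll continue in small steps.

>>> {"fn": "servo_tool", "kwargs": {
  "deltas": [
    {"dx":-0.1,"dy":0,"dz":-0.05,"rx":0,"ry":0,"rz":0,"fingers":-0.52},
    {"dx":-0.1,"dy":0,"dz":0,"rx":0,"ry":0,"rz":0,"fingers":-0.52},
    {"dx":-0.1,"dy":0,"dz":0,"rx":0,"ry":0,"rz":0,"fingers":-0.52},
    {"dx":0,"dy":0,"dz":0,"rx":0,"ry":0,"rz":0,"fingers":-0.52},
    {"dx":0,"dy":0,"dz":0,"rx":0,"ry":0,"rz":0,"fingers":-0.52}
  ]
}}

```text
time: 24.08
tcp_pos: [0.5591, -0.0195, 0.0534]
tcp_rot: [0.037, 0.999, 0.001, -0.012]
ft_force: [-26.2, 6.3, 3.1]
opening: 0.232
finger_force: 55.6
```

```bash
python3 - <<'E'
from h import *
plan([]);print(monitor.get_obs()["moment"],monitor.get_obs()["opening"])
E
```

```text
now [ 0.5591 -0.0195  0.0534] th 85.75 rack [-0.03    0.0009] tilt [ 2.330e-02  8.000e-04 -9.997e-01] j [-0.2   0.53  0.21  1.91 -0.16  0.74  1.59] F [-26.2   6.3   3.1] t 24.08
[1.2471801  5.34162149 0.05887472] 0.2319304587920519
```

>>> {"fn": "servo_tool", "kwargs": {
  "deltas": [
    {"dx":-0.1,"dy":0,"dz":0,"rx":0,"ry":0,"rz":0,"fingers":-0.52},
    {"dx":-0.1,"dy":0,"dz":0,"rx":0,"ry":0,"rz":0,"fingers":-0.52},
    {"dx":-0.1,"dy":0,"dz":0,"rx":0,"ry":0,"rz":0,"fingers":-0.52},
    {"dx":0,"dy":0,"dz":0,"rx":0,"ry":0,"rz":0,"fingers":-0.52},
    {"dx":0,"dy":0,"dz":0,"rx":0,"ry":0,"rz":0,"fingers":-0.52}
  ]
}}

```text
time: 24.5
tcp_pos: [0.5615, -0.0197, 0.0535]
tcp_rot: [0.037, 0.999, 0.001, -0.012]
ft_force: [-28.0, 6.4, 6.9]
opening: 0.227
finger_force: 69.9
```

```bash
python3 - <<'E'
from h import *
plan([]);print(monitor.get_obs()["moment"],monitor.get_obs()["opening"])
E
```

```text
now [ 0.5615 -0.0197  0.0535] th 85.75 rack [-0.0276  0.0008] tilt [ 2.440e-02  8.000e-04 -9.997e-01] j [-0.2   0.54  0.21  1.9  -0.16  0.74  1.59] F [-28.    6.4   6.9] t 24.5
[1.29227045 5.75791162 0.10178929] 0.2265813327858954
```

>>> {"fn": "servo_tool", "kwargs": {
  "deltas": [
    {"dx":0,"dy":0,"dz":0,"rx":0,"ry":0,"rz":0,"fingers":-0.54},
    {"dx":-0.1,"dy":0,"dz":0,"rx":0,"ry":0,"rz":0,"fingers":-0.56},
    {"dx":-0.1,"dy":0,"dz":0,"rx":0,"ry":0,"rz":0,"fingers":-0.58},
    {"dx":0,"dy":0,"dz":0,"rx":0,"ry":0,"rz":0,"fingers":-0.58},
    {"dx":0,"dy":0,"dz":0,"rx":0,"ry":0,"rz":0,"fingers":-0.58}
  ]
}}

```text
time: 24.92
tcp_pos: [0.5688, -0.0196, 0.0544]
tcp_rot: [0.037, 0.999, 0.001, -0.007]
ft_force: [-14.0, 6.4, -2.0]
opening: 0.208
finger_force: 7.6
```

```bash
python3 - <<'E'
from h import *
plan([]);print(monitor.get_obs()["moment"],monitor.get_obs()["opening"])
s=cams.snapshot("scene")["color"].astype(int);a=np.load("c7.npy").astype(int)
d=cv2.absdiff(s.astype(np.uint8),a.astype(np.uint8)).max(2)[225:300,270:330];print((d>25).sum())
E
```

```text
now [ 0.5688 -0.0196  0.0544] th 85.79 rack [-0.0203  0.0015] tilt [ 0.0141  0.0013 -0.9999] j [-0.2   0.54  0.21  1.89 -0.16  0.74  1.59] F [-14.    6.4  -2. ] t 24.92
[1.23983794 2.87698365 0.20102214] 0.2084394020102596
462
```

The force dropped from 28 N to 14 N and the tool jumped 7 mm, so the board has clicked past the catches. One small step will show whether the levers are fully shut.

>>> {"fn": "servo_tool", "kwargs": {
  "deltas": [
    {"dx":-0.1,"dy":0,"dz":0,"rx":0,"ry":0,"rz":0,"fingers":-0.58},
    {"dx":-0.1,"dy":0,"dz":0,"rx":0,"ry":0,"rz":0,"fingers":-0.58},
    {"dx":0,"dy":0,"dz":0,"rx":0,"ry":0,"rz":0,"fingers":-0.58},
    {"dx":0,"dy":0,"dz":0,"rx":0,"ry":0,"rz":0,"fingers":-0.58},
    {"dx":0,"dy":0,"dz":0,"rx":0,"ry":0,"rz":0,"fingers":-0.58}
  ]
}}

```text
time: 25.38
tcp_pos: [0.5692, -0.0196, 0.0543]
tcp_rot: [0.037, 0.999, 0.001, -0.009]
ft_force: [-18.6, 6.1, 2.8]
opening: 0.212
finger_force: 10.2
```

```bash
python3 - <<'E'
from h import *
plan([]);print(monitor.get_obs()["moment"],monitor.get_obs()["opening"])
E
```

```text
now [ 0.5692 -0.0196  0.0543] th 85.8 rack [-0.02    0.0015] tilt [ 0.0173  0.0014 -0.9998] j [-0.2   0.54  0.21  1.89 -0.16  0.74  1.59] F [-18.6   6.1   2.8] t 25.38
[1.31097455 3.93290987 0.17323427] 0.21189324472345258
```

That was a hard stop, with +5 N for 0.4 mm, so the levers are shut. I'll back off straight and look.

>>> {"fn": "servo_tool", "kwargs": {
  "deltas": [
    {"dx":0.8,"dy":0,"dz":0,"rx":0,"ry":0,"rz":0,"fingers":-0.58},
    {"dx":1.5,"dy":0,"dz":0,"rx":0,"ry":0,"rz":0,"fingers":-0.58},
    {"dx":2.5,"dy":0,"dz":-1,"rx":0,"ry":0,"rz":0,"fingers":-0.58},
    {"dx":3,"dy":0,"dz":-3,"rx":0,"ry":0,"rz":0,"fingers":-0.58},
    {"dx":3,"dy":0,"dz":-3,"rx":0,"ry":0,"rz":0,"fingers":-0.58}
  ]
}}

```text
time: 25.8
tcp_pos: [0.4691, -0.0142, 0.1257]
tcp_rot: [0.038, 0.999, -0.0, -0.001]
ft_force: [0.1, 0.2, 1.3]
opening: 0.211
finger_force: 0.0
```

>>> {"fn": "servo_tool", "kwargs": {
  "deltas": [
    {"dx":2,"dy":0,"dz":-3,"rx":0,"ry":0,"rz":0,"fingers":-0.58},
    {"dx":1,"dy":0,"dz":-2,"rx":0,"ry":0,"rz":0,"fingers":-0.58},
    {"dx":0,"dy":0,"dz":0,"rx":0,"ry":0,"rz":0,"fingers":-0.58},
    {"dx":0,"dy":0,"dz":0,"rx":0,"ry":0,"rz":0,"fingers":-0.58},
    {"dx":0,"dy":0,"dz":0,"rx":0,"ry":0,"rz":0,"fingers":-0.58}
  ]
}}

```text
time: 26.22
tcp_pos: [0.4413, -0.0117, 0.176]
tcp_rot: [0.038, 0.999, 0.0, 0.0]
ft_force: [1.0, 0.3, -0.3]
opening: 0.212
finger_force: 0.0
```

```bash
python3 - <<'E'
from h import *
plan([])
s=cams.snapshot("scene");cv2.imwrite("pics/c8.png",cv2.resize(s["color"][200:310,260:370],None,fx=5.4,fy=5.4,interpolation=cv2.INTER_CUBIC))
E
```

```text
now [ 0.4413 -0.0117  0.176 ] th 85.67 rack [-0.1481 -0.0002] tilt [-8.e-04  2.e-04 -1.e+00] j [-0.31  0.16  0.25  2.1  -0.05  0.89  1.47] F [ 1.   0.3 -0.3] t 26.22
```

View pics/c8.png

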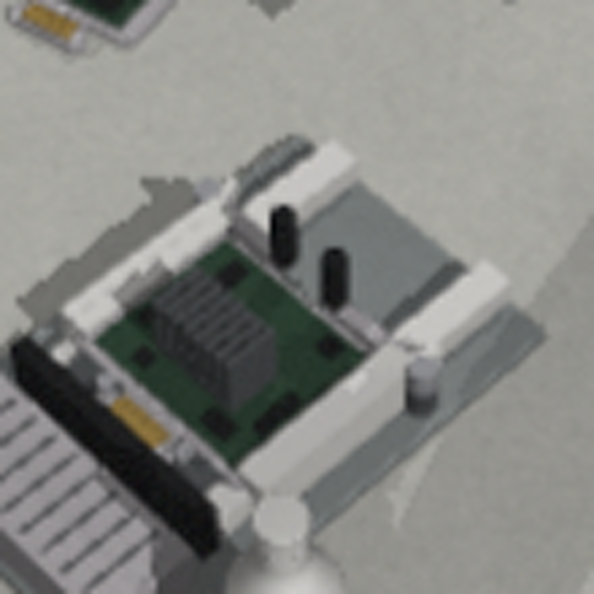

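Both post tops, at c8 (283,211) and (334,253), match the shut prediction of (280,212) and (331,255). I'll check numerically that the board advanced about 12 mm since c5.

```bash
python3 - <<'E'
from h import *
s=cams.snapshot("scene");now=cv2.cvtColor(s["color"],cv2.COLOR_BGR2GRAY)
def loc(img,x0,y0,f,tpl):
    r=cv2.matchTemplate(img,tpl,cv2.TM_CCOEFF_NORMED);_,m,_,l=cv2.minMaxLoc(r);return m,np.array(l)
up=lambda im:cv2.resize(im,None,fx=8,fy=8,interpolation=cv2.INTER_CUBIC)
c5=cv2.resize(cv2.imread("pics/c5.png",0),(160,140),interpolation=cv2.INTER_AREA)
c7=cv2.cvtColor(np.load("c7.npy"),cv2.COLOR_BGR2GRAY)[190:330,240:400]
n=now[190:330,240:400]
# template: heat sink region in the present picture
x,y,w,h=46,55,27,24
T=up(n)[y*8:(y+h)*8,x*8:(x+w)*8]
for k,im in(("c5",c5),("c7",c7)):
    m,l=loc(up(im),0,0,8,T);d=l/8-[x,y]
    a=np.array([240+x+w/2,190+y+h/2])
    p=unrk(onz(s,a,.07));q=unrk(onz(s,a+d,.07));print(k,round(m,3),d,"board moved since (mm)",((p-q)*1000).round(1))
E
```

```text
c5 0.925 [ 3.5   -2.875] board moved since (mm) [14.1  0.4]
c7 0.952 [0. 0.] board moved since (mm) [0. 0.]
```

The board advanced about 14 mm (12 needed, with roughly 1.5 mm measuring error). It is home, both levers are shut and the robot is clear, so I'm handing in.

```bash
python3 -c "
from rig import ticket
print(ticket.finish_job())"
```

```text
the job is handed in; nothing more can be done
None
```

The job is handed in: the wide board measures fully home past the catches, both levers are shut, and the gripper let go and backed clear; the narrow board and other items were not touched, the clock was about 26 s, and I got no verdict back.

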